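# Set the backstop and clamp an optical module for test

## Robot

A 6-joint arm with a two-finger parallel gripper is mounted at the origin on the work surface. World frame = base frame: x ahead of the robot, y to its left, z up, the work surface at z = 0. Lengths are in m, angles in rad, forces in N, time in s.
With the tool pointing down it reaches from about 0.3 to 0.95 m from the base axis. Payload 3.1 kg.
Tool frame: the origin (TCP) lies on the centre line of the jaws, within the pads' length; the fingertips stand 11 mm ahead of it and the grasp point (between the pads) lies 8 mm behind it; z points along the fingers, y is the direction in which the jaws open and shut (so a half turn about z gives the same grasp; the last joint's range is limited). The gripper opens to 85 mm and grips with 20 to 120 N. Pads are 22 mm wide; open, the fingers measure 114 mm over their backs; the gripper's body (76 mm by 85 mm) begins 54 mm behind the grasp point. The pads swing forward as they close: fully open they stand 13 mm farther back than shut.
Start: joints at [-1.353, 0.308, 1.634, -0, 1.2, -0.07], TCP at [0.177, -0.599, 0.205] pointing down, gripper open.
Joint ranges: [-3.06, 3.06], [-0.79, 1.96], [0.05, 2.63], [-1.19, 4.34], [0.05, 2.64], [-2.94, 2.94]. Speed limits (rad/s): [2.79, 2.79, 3.14, 3.14, 3.14, 3.14].

## Interface

Orientations are given as a rotation vector (axis times angle).
In Python, from bench import env gives the robot as it stands.
- The arm moves only by the tool play_rows, never from a script. Its argument "deltas" is a list of rows, each a list of 7 numbers: the shift along the world's x, y, z in mm, then the turn, a rotation vector about the world's x, y, z in degrees, then the closure in counts, from 0 (fully open) to 255 (shut). In form: [[dx, dy, dz, wx, wy, wz, jaw], ...]. A call has 1 to 8 rows; each row is the pose to reach, as a shift and turn from the pose measured when the call began; what a row does not reach only later rows make up. A row lasts 1/8 s, in which the tool goes at most 62.5 mm and 10.7 degrees, less where a joint would pass 70% of its speed; a pose out of reach is approached as far as the arm can. A call with a gripper value outside its range is refused whole. The fingers move at their own pace and stop on an object; "squeeze" is the grip in N (left out, the last holds). Time passes only in rows, so rows that repeat a pose let the fingers close. It gives the time, the measured TCP pose, the force and the opening at its end, in the units of the state.
- env.read_state(): the state, without advancing time (a new reading comes with each control period).
- env.capture(name): name is "scene" or "top"; returns the picture (384x512x3 uint8, blue, green, red); there is no depth.
- env.camera_model(name): a dict with "vertical_fov" (degrees; the focal length in pixels is half the picture's height over the tangent of half this angle, whatever the lens; pixels are square), "cx", "cy" (the principal point, pixels), "xyz" and "rotation" of the camera in the world. Camera axes: x right, y up, looking along -z (the intrinsics and any distortion apply to the point x, -y, -z); pixel columns grow to the right and rows downward; lengths in m; the calibration is good to about 2 mm. A picture is of the moment at which its call begins. camera_model takes no time and is no camera call.
- env.sign_off(): hands the job in, once; it reports no verdict.
Trained networks look in the newest picture that a camera, given by its name, has taken for a name from the list of things; names that differ only in an ending like _2 or _b are one class to them, and where a whole thing is asked for, a point or a joint stands for the part that bears it (a point fixed in the world has none). Each returns a list of dicts, best first, with "score" (0 to 1); they miss things now and then, are a little off and sometimes report something else, mostly with a low value. They report only what shows in the picture. A call takes as long as a camera call. They do not tell look-alikes from the thing itself.
- env.search_frame(camera, name): "bbox" ([left, top, right, bottom] in pixels, round what is visible of it).
The state is a dict: "t": time; "q": joint angles; "joint_velocities": joint speeds; "joint_efforts": joint torques, N m; "ee_pos": TCP position; "ee_rot": TCP orientation; "ft_force": force on the tool from outside, world axes, zero at the start; "moment": the same for the moment, N m; "opening": finger opening in m.
Only numpy, scipy, OpenCV 4.12 (cv2) and the standard library are available. Lean on these libraries where they do the work, as an engineer would, in place of code of your own. Each camera call takes 0.05 s, during which the arm holds its last target.

## Task

On the bench stands a one-hand test clamp with a finned aluminium optical module lying loose between its jaw and its backstop. First turn the knob in small turns until the backstop's pointer is in line with the white line on the index block; then pump the trigger back towards the hand grip, stroke by stroke, until the jaw's spring nose has pushed the module against the backstop and is itself pressed in about half way, never all the way in. Finish while still holding the trigger squeezed like that, with the pointer still on the line, only the clamp holding the module, and the other things on the bench left where they are.

Things in the scene. Friction and masses are not known exactly. Their poses are not given: they have to be found in the camera images.
- clamp: Test clamp, screwed down; aluminium base plate 365 x 110 x 12 mm. Origin: on the bench under the plate's middle. x axis = clamp axis from trigger end (-x) past jaw, module, backstop to knob end (+x, to the robot's left); z up. 'Clamp x, y, z' below: this frame, mm. Place and yaw vary. Black trigger housing: x -165 to -85, y +-22, up to z 66. Guide rails 8 mm high either side of the module.
- trigger: Grey lever standing up from the housing: blade 12 mm thick, 24 wide, top 80 mm from the pivot. Origin: pivot, clamp (-105, 0, 56); its z axis runs up the blade, x out of its front face. At rest it leans 0.25 rad towards the jaw (top at z 134); pushed back (clamp -x) it swings up to 0.6 rad, to a hard stop short of the fixed black hand grip (top z 125, front face at x -143 or less).
- trigger_front (a point): Point on the trigger's front face (towards the jaw), mid-width, 70 mm up the blade from the pivot. A spring returns the trigger when let go: 2 to 4 N here, and about 5 N more when the clamp squeezes. Each 0.1 rad of swing drives the jaw 2.2 mm once the pawl has met a tooth (5 mm pitch): a full stroke gives about 10 mm, a shorter one 5 mm or nothing. On the way back it slips.
- jaw (a joint): Travel of the steel jaw plate towards the backstop, m; starts at 0.006 to 0.026, range 0 to 0.075. Plate's front face at clamp x = -50 mm + travel; 44 mm wide, up to z 54. A brake of about 5 N keeps the jaw where it is, so a stronger squeeze lasts only while the trigger is held. Some 3 to 7 full strokes are needed.
- nose (a joint): How far the jaw's spring nose is pressed in, m: 0 = fully out, 0.012 = all the way in (bottomed: module crushed). The nose is a black rubber plate 8 x 34 x 26 mm on a coil spring (2 N per mm) ahead of the jaw plate; the gap seen between nose plate and jaw plate is 12 mm when out. About half way, 0.006, is right.
- nose_face (a point): Centre of the nose's front face, clamp z 30; 20 mm ahead of the jaw plate when fully out.
- module: The finned aluminium optical module, 60 mm along the clamp axis, 46 wide, 30 high, about 140 g, loose on the base plate between nose and backstop. Origin: centre of its underside. Neither nose nor backstop touches it at the start.
- backstop: Dark steel backstop block, 20 mm along clamp x, 48 wide, top at clamp z 54. Origin: foot of the middle of its front face (the face towards the jaw), on the base plate. It carries a thin steel pointer out to the clamp's -y side.
- pointer_tip (a point): Tip of the pointer, 3 mm wide, on its top face, at clamp z 58.
- index: Index block: dark steel 12 x 12 x 28 mm, fixed on the ledge on the clamp's -y side, with a thin white line (2 mm) across its top. Its x axis is the clamp's x axis. Origin: centre of its underside.
- mark_line (a point): End of the white line next to the pointer, at clamp z 58. The pointer is in line when pointer_tip and mark_line have the same clamp x. At the start the line lies 4 to 12 mm from the pointer, on the side towards the jaw.
- knob (a joint): Angle of the knob, rad, range -1.2 to 4.6; grows clockwise seen from above. Each rad clockwise moves backstop and pointer 4 mm towards the jaw (anticlockwise: away). Stiff: about 0.12 N m to turn; it stays where it is left, also under the clamp's squeeze.
- knob_grip (a point): On the knob's vertical axis at half height of its grip. Black ribbed round knob of 34 mm diameter and 30 mm height, its top at clamp z 72, standing at clamp (150, 0) on a grey gearbox whose top is at clamp z 38.
- spare_module: Bystander: longer, flatter finned module, 70 x 34 x 22 mm, on the bench at the robot's side of the clamp.
- screwdriver: Bystander: screwdriver, 160 mm long, on the bench beyond the clamp.
- mug: Bystander: white mug, 80 mm across, 95 high.
- spray: Bystander: blue cleaner bottle, 72 mm across, 170 high.
- tray: Bystander: grey divided parts tray, 160 x 120 x 35 mm.
- tape_roll: Bystander: roll of clear tape, 90 mm across, 24 high.
- cap_jar: Bystander: small clear jar with a white lid, 56 mm across, 70 high.
Mind the look-alikes: they are no part of the job. What is shaped like the module but blue, turquoise or yellow is not meant.

How it is judged:
By the outcome, as a careful person would: the job done as asked, in the order asked, and still so for the second after the job is handed in, while the arm keeps its last pose, push and grip.
It also fails if it takes over 70 s, if anything falls off the work surface, if the arm or the gripper's body presses on something with over 40 N, if the wrist force passes 120 N, or if a joint passes its speed limit or range.

## Working session

There is one attempt and no reset: what is moved stays moved. The work goes in short steps, Python scripts to look and compute and a tool call to move; the robot and the scene stay as the last step left them, time stands still between calls to the robot, and variables do not carry over. Pictures are saved under pics/ and viewed, and the job is handed in when it is done.

Besides the shell and the picture viewer there is one more tool, called after "Call:" as a command line: name --pt "numbers of a row" for each row, then --argument value for the rest. play_rows: Moves the arm, as the interface text tells. Its arguments: {"type":"object","properties":{"deltas":{"type":"array","items":{"type":"array","items":{"type":"number"}}},"squeeze":{"type":"number"}},"required":["deltas"]}

```bash
mkdir -p pics; ls
python3 - <<'E'
from bench import env
import cv2
for n in ("scene","top"):
    im=env.capture(n); cv2.imwrite(f"pics/{n}0.png",im); print(n,env.camera_model(n))
    for t in ("clamp","trigger","module","backstop","index","knob","jaw","nose"):
        print(t,[(d["bbox"],round(d["score"],2)) for d in env.search_frame(n,t)[:2]])
print(env.read_state())
E
```

```text
pics
scene {'vertical_fov': 45.23326022220998, 'cx': 251.9313842276281, 'cy': 192.7832994467245, 'xyz': array([ 1.09209187, -0.82171199,  1.28631267]), 'rotation': array([0.67865276, 0.2299078 , 0.57429212])}
clamp [([194.3, 183.7, 294.1, 260.3], 0.79)]
trigger [([217.5, 210.5, 226.4, 232.2], 0.46)]
module [([262.7, 255.3, 283.9, 279.0], 0.77), ([242.7, 202.9, 263.1, 220.6], 0.52)]
backstop [([259.8, 191.8, 276.3, 205.9], 0.52), ([244.6, 202.3, 264.4, 222.1], 0.29)]
index []
knob [([270.1, 181.2, 282.6, 193.2], 0.65), ([203.0, 310.9, 231.5, 341.4], 0.53)]
jaw [([198.6, 217.3, 244.2, 256.3], 0.59)]
nose []
top {'vertical_fov': 49.72758923432605, 'cx': 247.1306294548197, 'cy': 186.15328865174837, 'xyz': array([ 0.45867565, -0.02847422,  1.28690373]), 'rotation': array([ 0.053422  , -0.03682338, -1.59626906])}
clamp [([200.6, 166.6, 326.8, 220.3], 0.77)]
trigger []
module [([280.1, 125.2, 305.7, 142.2], 0.86), ([212.4, 236.0, 236.2, 260.6], 0.84)]
backstop [([221.3, 174.0, 230.7, 196.5], 0.68), ([291.5, 194.1, 302.6, 201.5], 0.58)]
index [([98.0, 152.3, 122.0, 173.8], 0.15)]
knob [([207.8, 178.4, 216.1, 191.5], 0.46), ([98.3, 153.1, 122.4, 174.1], 0.43)]
jaw [([273.6, 185.8, 330.6, 203.9], 0.74), ([220.4, 176.6, 231.3, 199.0], 0.58)]
nose []
{'t': 0.9, 'q': array([-1.35265544e+00,  3.08042438e-01,  1.63381238e+00,  9.40915752e-06,
        1.19968983e+00, -6.97254781e-02]), 'joint_velocities': array([ 0.00076812,  0.00124846, -0.00040695,  0.00142087, -0.00076158,
        0.00021126]), 'joint_efforts': array([-1.62332908e-04, -4.15272832e+01, -2.77087998e+01, -1.85837639e-04,
        6.16049419e-04, -4.97121960e-06]), 'ee_pos': array([ 0.17740517, -0.59930203,  0.204802  ]), 'ee_rot': array([3.10906102e+00, 4.50607683e-01, 1.93263151e-05]), 'ft_force': array([ 0.34088915, -0.15312569,  0.51579486]), 'moment': array([ 0.01285316, -0.0174673 , -0.02010499]), 'opening': 0.08528159031701577}
```

Run:
```python
import cv2
a=cv2.imread("pics/top0.png"); c=a[150:235,185:345]; cv2.imwrite("pics/top0z.png",cv2.resize(c,None,fx=5,fy=5,interpolation=cv2.INTER_CUBIC))
a=cv2.imread("pics/scene0.png"); c=a[170:275,185:305]; cv2.imwrite("pics/scene0z.png",cv2.resize(c,None,fx=5.7,fy=5.7,interpolation=cv2.INTER_CUBIC))
```

```text
(no output)
```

View pics/top0.png

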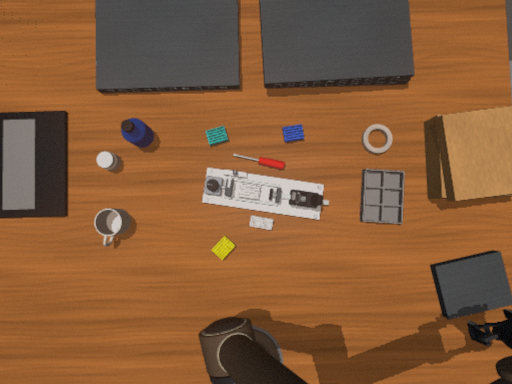

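View pics/scene0.png

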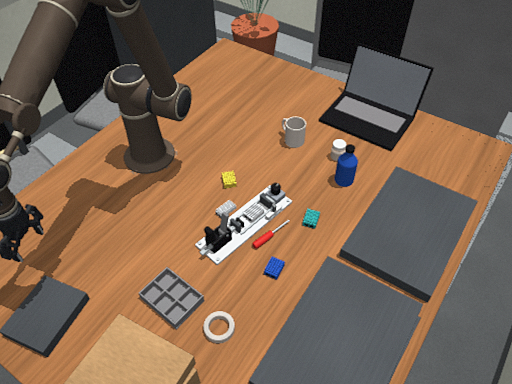

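```bash
ls pics
```

```text
scene0.png
scene0z.png
top0.png
top0z.png
```

View pics/top0z.png

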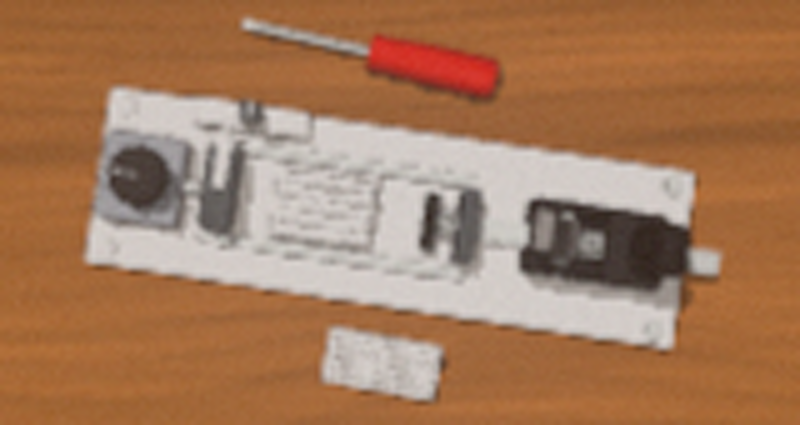

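View pics/scene0z.png

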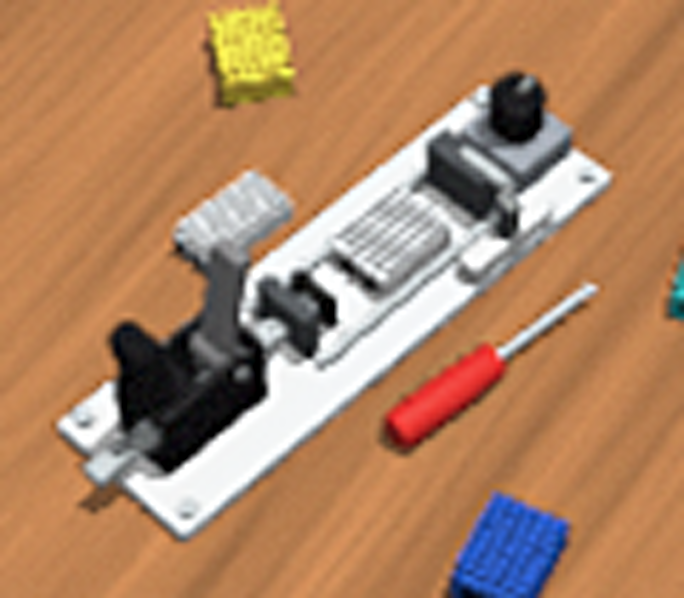

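```bash
cat > h.py <<'E'
import numpy as np, cv2
from scipy.spatial.transform import Rotation as R
from scipy.optimize import least_squares
CM={'scene':dict(fov=45.23326022220998,cx=251.9313842276281,cy=192.7832994467245,xyz=np.array([ 1.09209187, -0.82171199,  1.28631267]),rv=np.array([0.67865276, 0.2299078 , 0.57429212])),
'top':dict(fov=49.72758923432605,cx=247.1306294548197,cy=186.15328865174837,xyz=np.array([ 0.45867565, -0.02847422,  1.28690373]),rv=np.array([ 0.053422  , -0.03682338, -1.59626906]))}
def proj(n,P):
    c=CM[n]; f=192/np.tan(np.radians(c['fov']/2))
    p=(np.atleast_2d(P)-c['xyz'])@R.from_rotvec(c['rv']).as_matrix()
    return np.c_[c['cx']+f*p[:,0]/-p[:,2], c['cy']+f*p[:,1]/p[:,2]]
def back(n,uv,z):
    c=CM[n]; f=192/np.tan(np.radians(c['fov']/2)); uv=np.atleast_2d(uv)
    d=np.c_[(uv[:,0]-c['cx'])/f,-(uv[:,1]-c['cy'])/f,-np.ones(len(uv))]@R.from_rotvec(c['rv']).as_matrix().T
    return c['xyz']+d*((z-c['xyz'][2])/d[:,2])[:,None]
def c2w(pose,P): # pose x,y(m),yaw ; P mm clamp
    x,y,a=pose; P=np.atleast_2d(P)/1000.
    return np.c_[x+np.cos(a)*P[:,0]-np.sin(a)*P[:,1], y+np.sin(a)*P[:,0]+np.cos(a)*P[:,1],P[:,2]]
def w2c(pose,W):
    x,y,a=pose; d=np.atleast_2d(W)[:,:2]-[x,y]
    return 1000*np.c_[np.cos(a)*d[:,0]+np.sin(a)*d[:,1],-np.sin(a)*d[:,0]+np.cos(a)*d[:,1]]
E
python3 - <<'E'
from h import *
z=lambda L,o,s:(np.array(L)+.5)/s-.5+np.array(o)
T=z([(110,88),(695,172),(672,348),(87,265)],(185,150),5)
S=z([(482,88),(610,178),(183,538),(58,424)],(185,170),5.7)
# clamp corners: top: TL = knob end(+x), -y side ; TR=-x,-y ; BR=-x,+y; BL=+x,+y
ct=np.array([(182.5,-55,12),(-182.5,-55,12),(-182.5,55,12),(182.5,55,12)])
# scene: (482,88)=+x,+y ; (610,178)=+x,-y; (183,538)=-x,-y ; (58,424)=-x,+y
cs=np.array([(182.5,55,12),(182.5,-55,12),(-182.5,-55,12),(-182.5,55,12)])
for nm in ('top','scene','both'):
    def f(p):
        r=[]
        if nm!='scene': r.append(proj('top',c2w(p,ct))-T)
        if nm!='top': r.append(proj('scene',c2w(p,cs))-S)
        return np.concatenate(r).ravel()
    s=least_squares(f,[.45,-.05,1.4]); print(nm,s.x,f(s.x).round(2))
E
```

```text
top [ 0.50899043 -0.06316682  1.40366012] [ 0.08  0.11  0.29 -0.17  0.19  0.13 -0.55 -0.07]
scene [ 0.50909809 -0.06252693  1.40003893] [ 0.2  -0.3   0.22 -0.17  0.04  0.03 -0.43  0.29]
both [ 0.50905415 -0.06290911  1.40221469] [ 0.03  0.01  0.22 -0.1   0.06  0.19 -0.65 -0.18  0.04 -0.27  0.1  -0.18
  0.07  0.16 -0.47  0.45]
```

Run:
```python
from h import *
P=(0.50905,-0.0629,1.4022)
print("knob",c2w(P,[150,0,57]),"trigfront", c2w(P,[-105+70*np.sin(.25)+6,0,56+70*np.cos(.25)]))
print(proj('top',c2w(P,[150,0,72])),proj('scene',c2w(P,[150,0,72])))
# rectified views at clamp z=58: region x 60..170, y -60..30
for n in ('top','scene'):
    im=cv2.imread(f'pics/{n}0.png')
    s=6
    X,Y=np.meshgrid(np.arange(170,60,-1/s),np.arange(-62,32,1/s))
    uv=proj(n,c2w(P,np.c_[X.ravel(),Y.ravel(),np.full(X.size,58.)])).astype(np.float32)
    r=cv2.remap(im,uv[:,0].reshape(X.shape),uv[:,1].reshape(X.shape),cv2.INTER_CUBIC)
    for k in range(70,170,10): cv2.line(r,(int((170-k)*s),0),(int((170-k)*s),6 if k%50 else 15),(0,0,255),1)
    for k in range(-60,31,10): cv2.line(r,(0,int((k+62)*s)),(6 if k else 15,int((k+62)*s)),(0,0,255),1)
    cv2.imwrite(f'pics/rect_{n}0.png',r)
```

```text
knob [[0.53421981 0.08497319 0.057     ]] trigfront [[ 0.49534391 -0.14342358  0.12382387]]
[[212.56048522 185.10656575]] [[274.54088188 186.56277364]]
```

View pics/rect_top0.png

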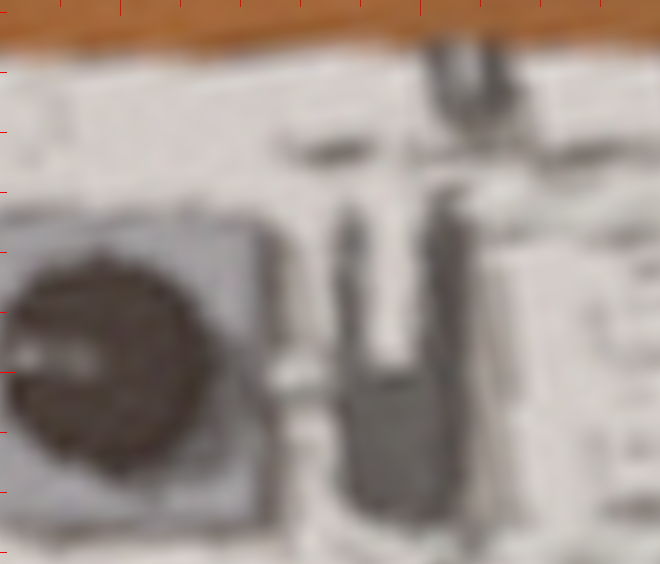

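View pics/rect_scene0.png

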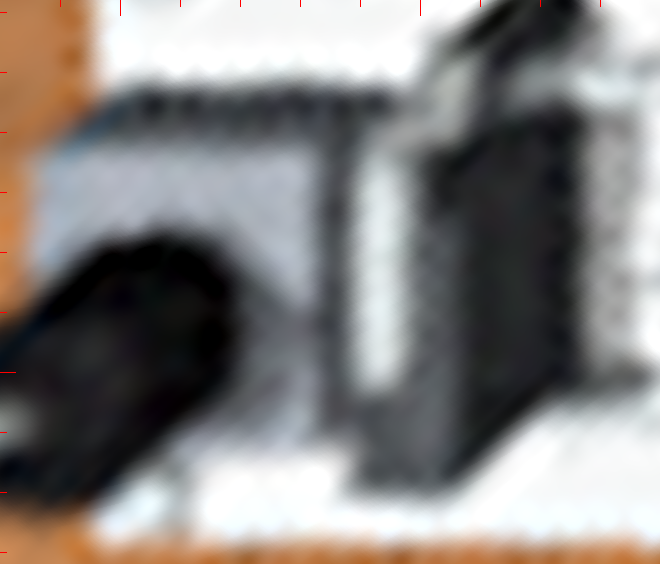

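Run:
```python
import cv2,numpy as np
a=cv2.imread("pics/top0.png")[166:204,204:254]; b=cv2.imread("pics/scene0.png")[178:222,250:295]
A=cv2.resize(a,None,fx=15,fy=15,interpolation=cv2.INTER_NEAREST); B=cv2.resize(b,None,fx=13,fy=13,interpolation=cv2.INTER_NEAREST)
cv2.imwrite("pics/a.png",A);cv2.imwrite("pics/b.png",B)
```

```text
(no output)
```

View pics/a.png

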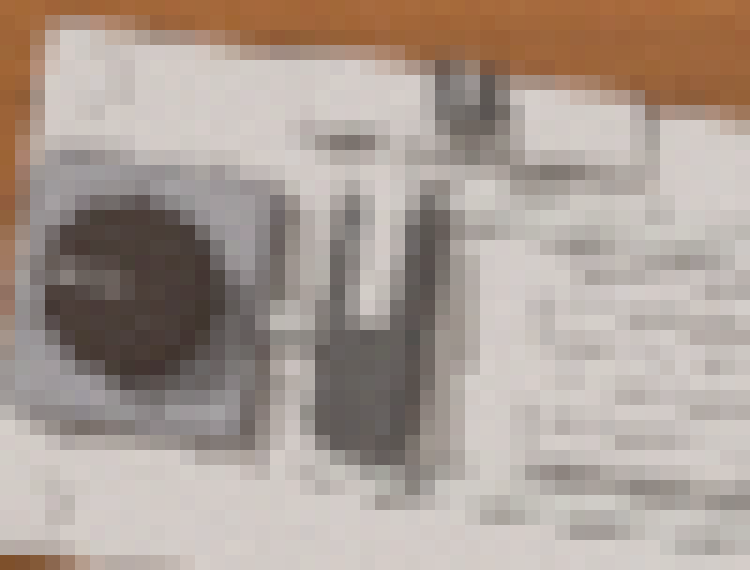

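View pics/b.png

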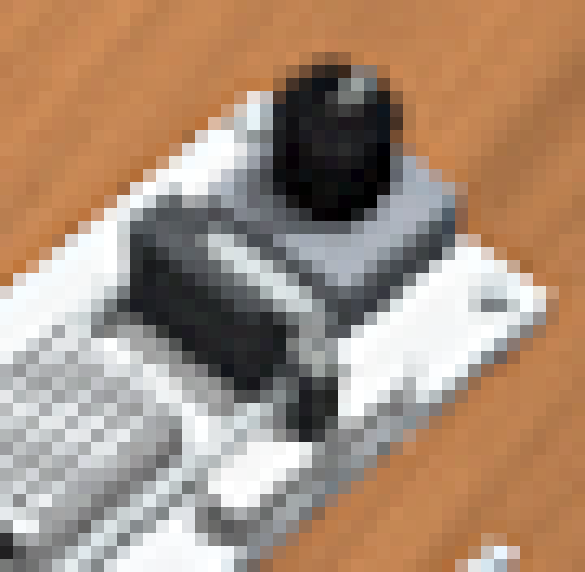

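```bash
cat >> h.py <<'E'
P=(0.50905,-0.0629,1.4022)
def rect(im,n,x0,x1,y0,y1,z,s=4,pose=P):
    X,Y=np.meshgrid(np.arange(x1,x0,-1/s),np.arange(y0,y1,1/s))
    uv=proj(n,c2w(pose,np.c_[X.ravel(),Y.ravel(),np.full(X.size,float(z))])).astype(np.float32)
    return X[0],cv2.remap(im,uv[:,0].reshape(X.shape),uv[:,1].reshape(X.shape),cv2.INTER_LINEAR)
E
python3 - <<'E'
from h import *
for n,ys in (('top',[(-24,-18),(-18,-12),(-12,-6),(-55,-53),(-53,-51),(-51,-49),(-49,-47),(-46,-42),(-40,-36),(-34,-30)]),('scene',[(-24,-18),(-18,-12),(-12,-6),(-6,0),(-55,-52),(-52,-48),(-48,-44),(-44,-40),(-40,-36),(-36,-32),(-32,-28),(-28,-24)])):
    g=cv2.cvtColor(cv2.imread(f'pics/{n}0.png'),cv2.COLOR_BGR2GRAY)
    for y0,y1 in ys:
        x,r=rect(g,n,78,122,y0,y1,58,s=1)
        print(n,y0,y1,' '.join('%d:%d'%(a,b) for a,b in zip(x,r.mean(0))))
E
```

```text
top -24 -18 122:154 121:169 120:181 119:185 118:188 117:190 116:177 115:162 114:146 113:136 112:127 111:122 110:138 109:155 108:171 107:183 106:195 105:203 104:197 103:189 102:180 101:160 100:138 99:116 98:105 97:96 96:89 95:92 94:96 93:101 92:117 91:134 90:150 89:159 88:167 87:175 86:176 85:178 84:181 83:184 82:187 81:190 80:193 79:195
top -18 -12 122:143 121:154 120:164 119:172 118:176 117:179 116:177 115:156 114:134 113:116 112:121 111:127 110:136 109:153 108:171 107:187 106:193 105:198 104:201 103:190 102:179 101:164 100:140 99:116 98:96 97:90 96:85 95:83 94:92 93:101 92:113 91:128 90:143 89:156 88:164 87:171 86:179 85:187 84:195 83:203 82:204 81:205 80:205 79:205
top -12 -6 122:141 121:152 120:160 119:167 118:172 117:173 116:173 115:164 114:141 113:117 112:105 111:118 110:131 109:147 108:166 107:185 106:198 105:197 104:194 103:186 102:170 101:152 100:135 99:118 98:102 97:90 96:87 95:84 94:87 93:100 92:114 91:128 90:138 89:147 88:155 87:161 86:168 85:176 84:186 83:196 82:204 81:204 80:205 79:206
top -55 -53 122:135 121:137 120:139 119:142 118:144 117:147 116:148 115:151 114:152 1
[... 5485 characters left out ...]
88:35 87:35 86:35 85:34 84:34 83:35 82:36 81:36 80:34 79:32
scene -32 -28 122:178 121:173 120:164 119:153 118:138 117:119 116:102 115:93 114:91 113:97 112:113 111:136 110:161 109:181 108:194 107:203 106:206 105:199 104:186 103:167 102:144 101:121 100:95 99:75 98:59 97:47 96:40 95:36 94:36 93:37 92:37 91:37 90:37 89:38 88:39 87:40 86:41 85:41 84:40 83:39 82:37 81:34 80:32 79:29
scene -28 -24 122:175 121:171 120:163 119:150 118:133 117:116 116:100 115:87 114:82 113:91 112:115 111:142 110:169 109:192 108:210 107:219 106:217 105:209 104:194 103:175 102:153 101:127 100:104 99:85 98:70 97:60 96:52 95:50 94:49 93:47 92:44 91:41 90:39 89:38 88:37 87:38 86:39 85:39 84:39 83:38 82:37 81:36 80:34 79:33
```

Call:
play_rows --pt "22 43 5 0 0 6 90" --pt "45 86 10 0 0 12 90" --pt "67 129 15 0 0 18 90" --pt "89 172 20 0 0 24 90" --pt "112 215 20 0 0 30 90" --pt "134 258 20 0 0 36 90" --pt "156 301 20 0 0 42 90" --pt "178 344 20 0 0 48 90" --squeeze 40

```text
t: 1.9
ee_pos: [0.356, -0.254, 0.2252]
ee_rot: [2.654, 1.68, 0.001]
ft_force: [1.3, -0.1, 0.1]
opening: 0.0553
```

Call:
play_rows --pt "22 43 0 0 0 6 95" --pt "45 86 0 0 0 12 95" --pt "67 129 0 0 0 18 95" --pt "89 172 0 0 0 24 95" --pt "112 215 0 0 0 30 95" --pt "134 258 0 0 0 36 95" --pt "156 301 -20 0 0 42 95" --pt "178 339 -55 0 0 46 95"

```text
t: 2.9
ee_pos: [0.5366, 0.0869, 0.1716]
ee_rot: [1.78, 2.583, 0.007]
ft_force: [-0.4, 0.1, 0.2]
opening: 0.0535
```

Run:
```python
from bench import env
import cv2,numpy as np
s=env.read_state(); print(s['ee_pos'],s['ee_rot'],s['q'],s['ft_force'],s['opening'])
a=env.capture('top')[130:240,180:320]; b=env.capture('scene')[130:240,220:340]
cv2.imwrite('pics/c1.png',np.hstack([cv2.resize(a,(420,330),interpolation=cv2.INTER_CUBIC),cv2.resize(b,(360,330),interpolation=cv2.INTER_CUBIC)]))
```

```text
[0.53664438 0.08689425 0.17161066] [1.77970786 2.58259736 0.00673288] [ 8.03817078e-02  1.83258426e-01  1.86141440e+00  7.78162709e-05
  1.09020822e+00 -2.83683335e-01] [-0.38682527  0.14230448  0.21723013] 0.05346546578636154
```

View pics/c1.png

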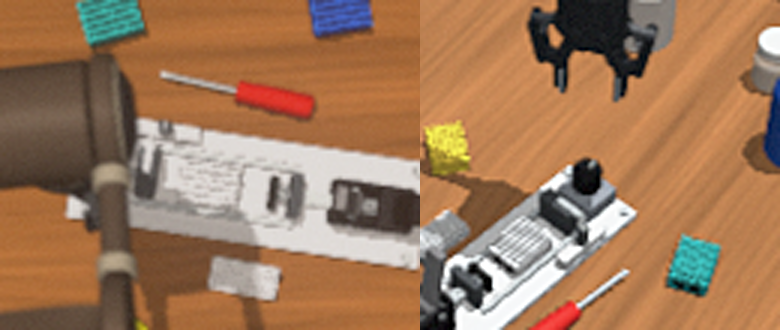

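Call:
play_rows --pt "-2 -2 -30 0 0 0 95" --pt "-2 -2 -70 0 0 0 95" --pt "-2 -2 -100 0 0 0 95" --pt "-2 -2 -109 0 0 0 95" --pt "-2 -2 -109 0 0 0 95"

```text
t: 3.62
ee_pos: [0.5305, 0.0856, 0.0573]
ee_rot: [-1.779, -2.583, 0.004]
ft_force: [0.7, -0.4, -0.0]
opening: 0.0536
```

Run:
```python
from bench import env
import cv2,numpy as np
s=env.read_state(); print(s['ee_pos'],s['ee_rot'],s['q'],s['ft_force'],s['opening'])
b=env.capture('scene')[160:230,230:310]
cv2.imwrite('pics/c2.png',cv2.resize(b,(640,560),interpolation=cv2.INTER_CUBIC))
```

```text
[0.53048032 0.08559299 0.05733981] [-1.7792365  -2.58293379  0.00385975] [ 7.80718324e-02  3.36824251e-01  1.93639936e+00  1.74006612e-03
  8.73923690e-01 -2.87447213e-01] [ 0.68493086 -0.42453829 -0.00750945] 0.05363620072817951
```

View pics/c2.png

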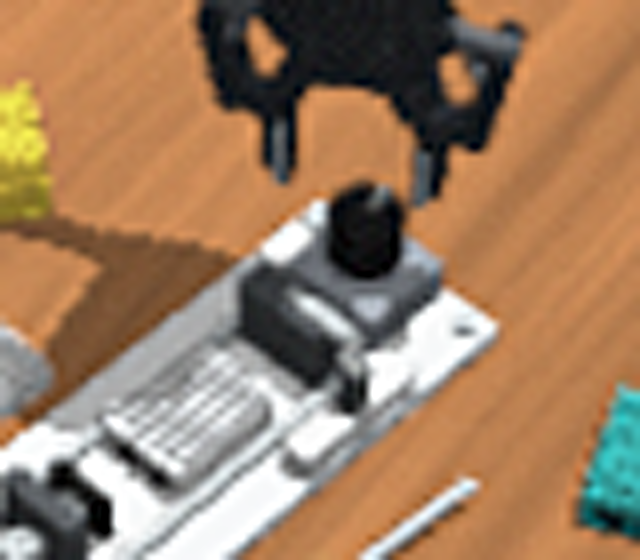

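Run:
```python
from bench import env
from h import *
s=env.read_state(); print(s['t'],s['ee_pos'],s['joint_velocities'].round(3))
p=s['ee_pos']
for h in (0,-.011,.05): print(proj('scene',p+[0,0,h]), (proj('scene',p+[0,0,h])-[230,160])*8)
b=env.capture('scene')[130:260,210:340]
cv2.imwrite('pics/c3.png',cv2.resize(b,None,fx=4.5,fy=4.5,interpolation=cv2.INTER_CUBIC))
```

```text
3.675 [0.53137973 0.08578922 0.05817025] [ 0.003 -0.015 -0.014  0.001 -0.003  0.001]
[[273.91148736 188.66560721]] [[351.29189885 229.32485771]]
[[273.85278389 190.70040553]] [[350.82227114 245.60324427]]
[[274.18612563 179.14600686]] [[353.48900507 153.1680549 ]]
```

View pics/c3.png

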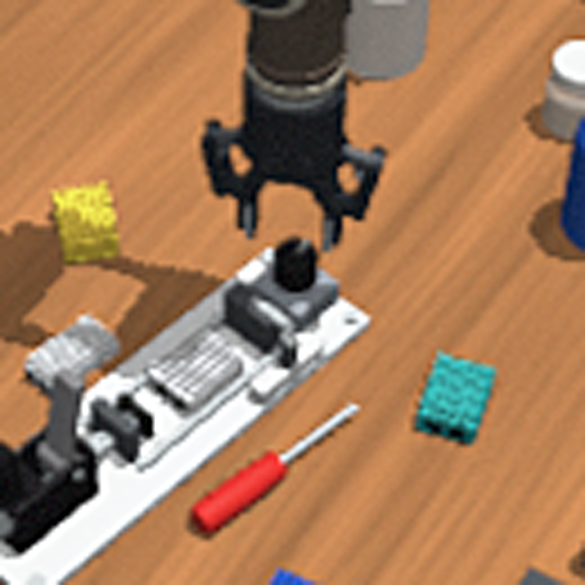

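Run:
```python
from bench import env
from h import *
b=env.capture('scene')
s=env.read_state(); p=s['ee_pos'];Rm=R.from_rotvec(s['ee_rot']).as_matrix(); print(s['t'],p)
yj=Rm[:,1]
for sgn in (1,-1):
  for h in (0.011,0,-.011,-.03): print(sgn,h,(proj('scene',p+sgn*.027*yj+Rm[:,2]*h)).round(1))
s0=8
c=b[150:220,230:310]; c=cv2.resize(c,None,fx=s0,fy=s0,interpolation=cv2.INTER_CUBIC)
for P_,col in [(p+.027*yj+Rm[:,2]*.011,(0,0,255)),(p-.027*yj+Rm[:,2]*.011,(0,255,0)),(p,(255,0,0)),(c2w(P,[150,0,72])[0],(255,255,0)),(c2w(P,[150,0,38])[0],(0,255,255))]:
    u=(proj('scene',P_)[0]-[230,150]+.5)*s0
    cv2.circle(c,tuple(int(v) for v in u),3,col,-1)
cv2.imwrite('pics/c4.png',c)
t=env.capture('top'); cv2.imwrite('pics/c4t.png',cv2.resize(t[130:240,180:320],None,fx=5,fy=5))
```

```text
3.775 [0.53199987 0.08598454 0.05875101]
1 0.011 [[281.5 191.9]]
1 0 [[281.6 189.9]]
1 -0.011 [[281.7 187.9]]
1 -0.03 [[281.9 184.3]]
-1 0.011 [[266.6 189.3]]
-1 0 [[266.6 187.3]]
-1 -0.011 [[266.6 185.2]]
-1 -0.03 [[266.7 181.6]]
```

View pics/c4.png

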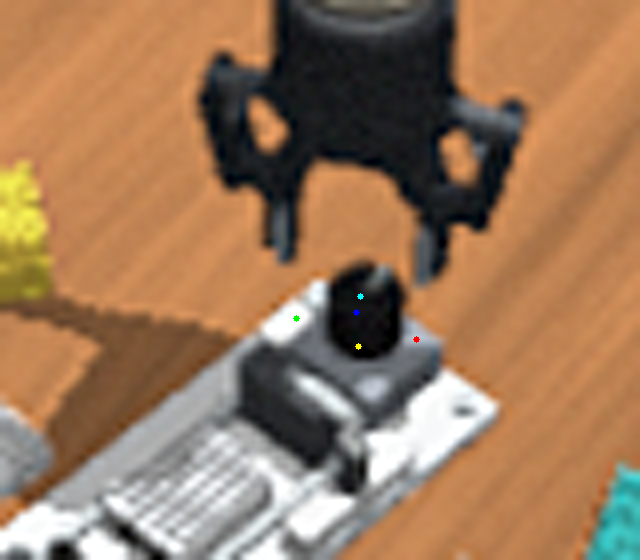

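View pics/c4t.png

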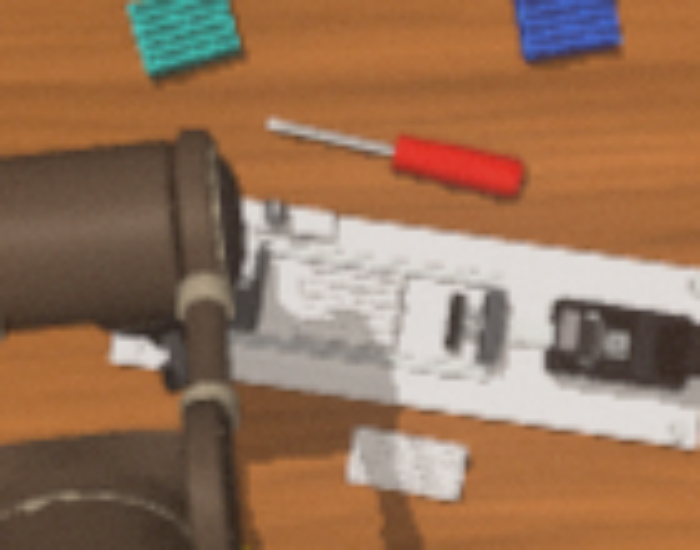

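Run:
```python
from h import *
p=np.array([0.1774,-0.5993,0.2048]);Rm=R.from_rotvec([3.10906102e+00, 4.50607683e-01, 0]).as_matrix();yj=Rm[:,1]
for n,o in (('scene',(0,190)),('top',(452,300))):
  a=cv2.imread(f'pics/{n}0.png')[o[1]:o[1]+80,o[0]:o[0]+60]; c=cv2.resize(a,None,fx=8,fy=8,interpolation=cv2.INTER_CUBIC)
  for P_,col in [(p+.0426*yj,(0,0,255)),(p-.0426*yj,(0,255,0)),(p,(255,0,0))]:
    u=(proj(n,P_)[0]-o+.5)*8; print(n,u); cv2.circle(c,tuple(int(v) for v in u),3,col,-1)
  cv2.imwrite(f'pics/d_{n}.png',c)
a=cv2.imread('pics/d_scene.png');b=cv2.imread('pics/d_top.png');h=min(len(a),len(b),600);cv2.imwrite('pics/d.png',np.hstack([a[:h],b[:h]])[:,:800]); print(a.shape,b.shape)
```

```text
scene [209.1865579 622.3185277]
scene [355.84774058 425.02714355]
scene [284.00204256 521.67532918]
top [338.77370733  77.26063956]
top [ 86.03806357 160.12871939]
top [212.44075704 118.68324562]
(640, 480, 3) (640, 480, 3)
```

View pics/d_scene.png

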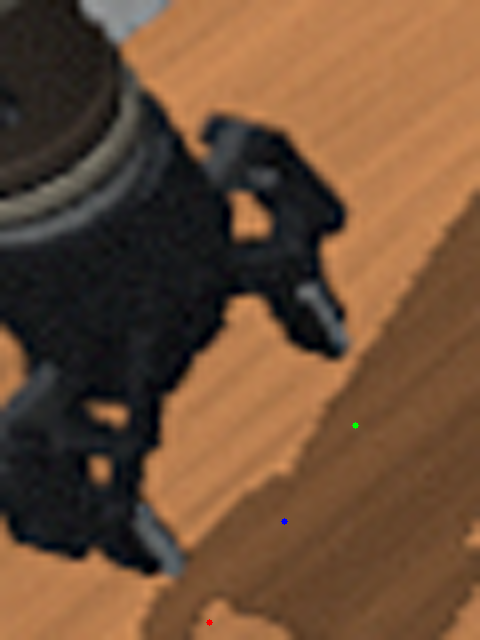

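View pics/d_top.png

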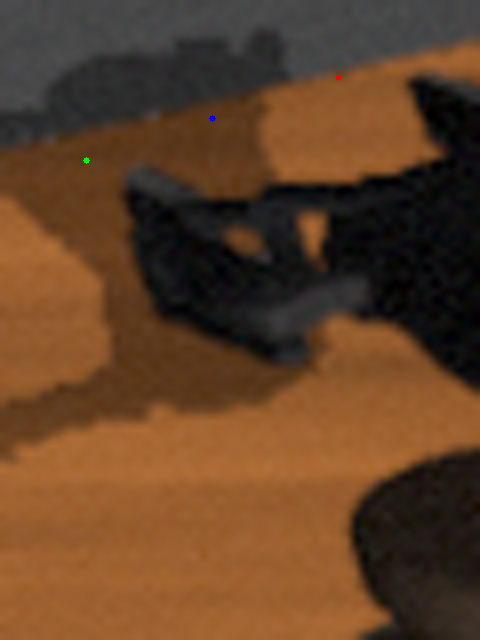

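Run:
```python
from h import *
p=np.array([0.1774,-0.5993,0.2048]);Rm=R.from_rotvec([3.10906102e+00, 4.50607683e-01, 0]).as_matrix();yj=Rm[:,1]
for s,t in (((42.6,233.3),(469,321.4)),((21.8,260.8),(504.6,310.1))):
    f=lambda X:np.r_[proj('scene',X)[0]-s,proj('top',X)[0]-t]
    r=least_squares(f,p); print(r.x,r.fun.round(2),Rm.T@(r.x-p))
```

```text
[ 0.17358566 -0.55172827  0.24997201] [-0.59 -0.17 -0.33 -0.38] [ 0.00984809 -0.04669508 -0.04517426]
[ 0.19839155 -0.64098645  0.24794137] [-0.63 -0.19 -0.37 -0.42] [ 0.00829257  0.04593277 -0.04313928]
```

Call:
play_rows --pt "0 0 0 0 0 0 150" --pt "0 0 0 0 0 0 190" --pt "0 0 0 0 0 0 190" --pt "0 0 0 0 0 0 190" --squeeze 20

```text
t: 4.32
ee_pos: [0.5318, 0.0861, 0.0586]
ee_rot: [-1.78, -2.585, 0.001]
ft_force: [0.0, 0.4, 0.6]
opening: 0.0215
```

Run:
```python
from bench import env
from h import *
s=env.read_state(); print(s['ee_pos'],s['q'],s['ft_force'],s['opening'])
b=env.capture('scene')[150:220,230:310]
cv2.imwrite('pics/c5.png',cv2.resize(b,(640,560),interpolation=cv2.INTER_CUBIC))
```

```text
[0.53181555 0.08605024 0.05863336] [ 7.86811669e-02  3.35261587e-01  1.93519074e+00  1.83380094e-03
  8.73536591e-01 -2.87445132e-01] [0.01447484 0.41347448 0.55793265] 0.02153561291928059
```

View pics/c5.png

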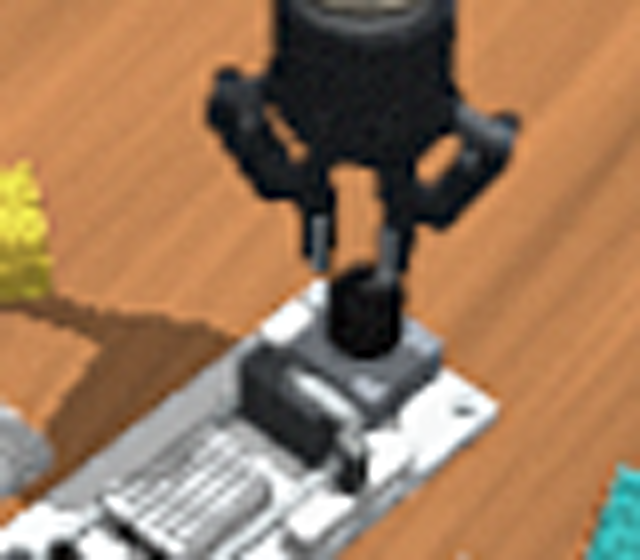

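Run:
```python
from bench import env
from h import *
s=env.read_state(); p=s['ee_pos'];Rm=R.from_rotvec(s['ee_rot']).as_matrix()
for h in (-.02,-.025,-.03,-.035,-.04):
  for sg in (-1,1):
    u=[((proj('scene',p+Rm@[sx*.011,sg*w,h])[0]-[230,150]+.5)*8).round(0).tolist() for sx in (-1,1) for w in (.011,.018)]
    print(h,sg,u)
```

```text
-0.02 -1 [[327.0, 297.0], [312.0, 294.0], [338.0, 260.0], [322.0, 257.0]]
-0.02 1 [[377.0, 306.0], [393.0, 308.0], [387.0, 269.0], [403.0, 271.0]]
-0.025 -1 [[328.0, 289.0], [312.0, 287.0], [338.0, 253.0], [323.0, 250.0]]
-0.025 1 [[377.0, 298.0], [393.0, 301.0], [388.0, 261.0], [403.0, 264.0]]
-0.03 -1 [[328.0, 282.0], [312.0, 279.0], [338.0, 245.0], [323.0, 242.0]]
-0.03 1 [[377.0, 290.0], [393.0, 293.0], [388.0, 253.0], [404.0, 256.0]]
-0.035 -1 [[328.0, 274.0], [312.0, 271.0], [339.0, 237.0], [323.0, 235.0]]
-0.035 1 [[378.0, 283.0], [394.0, 286.0], [388.0, 246.0], [404.0, 248.0]]
-0.04 -1 [[328.0, 266.0], [312.0, 264.0], [339.0, 230.0], [323.0, 227.0]]
-0.04 1 [[378.0, 275.0], [394.0, 278.0], [388.0, 238.0], [404.0, 241.0]]
```

Call:
play_rows --pt "2 -1 5 0 0 0 95" --pt "2 -1 5 0 0 0 95" --pt "2 -1 0 0 0 0 95" --pt "2 -1 -20 0 0 0 95" --pt "2 -1 -35 0 0 0 95" --pt "2 -1 -42 0 0 0 95" --pt "2 -1 -42 0 0 0 95"

```text
t: 5.25
ee_pos: [0.5331, 0.085, 0.0158]
ee_rot: [-1.779, -2.584, 0.002]
ft_force: [-0.3, -1.0, 1.2]
opening: 0.0537
```

Run:
```python
from bench import env
from h import *
s=env.read_state(); print(s['ee_pos'],s['q'],s['ft_force'],s['opening'])
b=env.capture('scene')[150:220,230:310]
cv2.imwrite('pics/c6.png',cv2.resize(b,(640,560),interpolation=cv2.INTER_CUBIC))
```

```text
[0.53311222 0.08502188 0.01577877] [ 0.07657707  0.40915323  1.94353797  0.00199394  0.79304989 -0.28976929] [-0.2563449  -1.01884452  1.178499  ] 0.05373305442344046
```

View pics/c6.png

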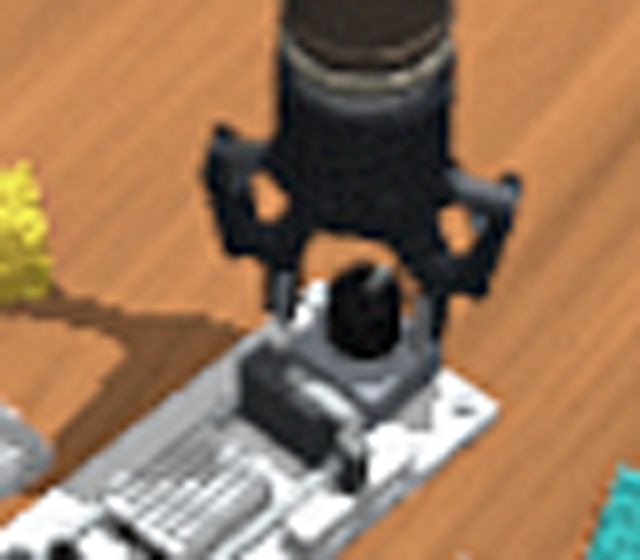

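Call:
play_rows --pt "0 0 0 0 0 0 150" --pt "0 0 0 0 0 0 170" --pt "0 0 0 0 0 0 170" --pt "0 0 0 0 0 0 170" --squeeze 40

```text
t: 5.8
ee_pos: [0.5369, 0.0859, 0.0179]
ee_rot: [1.781, 2.586, 0.007]
ft_force: [3.7, 2.4, -0.9]
opening: 0.0328
```

Run:
```python
from bench import env
from h import *
s=env.read_state(); print(s['ee_pos'],s['q'],s['ft_force'],s['moment'],s['opening'])
b=env.capture('scene')[150:220,230:310]
cv2.imwrite('pics/c7.png',cv2.resize(b,(640,560),interpolation=cv2.INTER_CUBIC))
```

```text
[0.53689285 0.08593947 0.01786537] [ 0.07714136  0.40731217  1.94040637  0.00330931  0.79014368 -0.28980453] [ 3.7341653   2.43423329 -0.87168295] [ 0.446783   -0.63270651  0.00439586] 0.03280837706363165
```

View pics/c7.png

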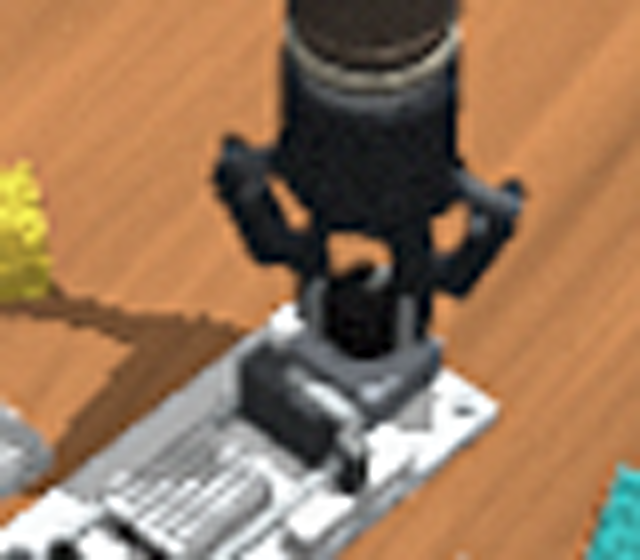

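Call:
play_rows --pt "0 0 0 0 0 -8 170" --pt "0 0 0 0 0 -16 170" --pt "0 0 0 0 0 -24 170" --pt "0 0 0 0 0 -32 170" --pt "0 0 0 0 0 -40 170" --pt "0 0 0 0 0 -40 170" --squeeze 60

```text
t: 6.6
ee_pos: [0.5359, 0.0859, 0.0179]
ee_rot: [2.557, 1.822, 0.003]
ft_force: [-0.7, 0.3, 1.5]
opening: 0.0322
```

```bash
cat > st.py <<'E'
from bench import env
from h import *
import sys
s=env.read_state(); rm=R.from_rotvec(s['ee_rot']).as_matrix()
print(s['t'],s['ee_pos'].round(4),'psi',np.degrees(np.arctan2(rm[1,0],rm[0,0])).round(2),'tilt',np.degrees(np.arccos(-rm[2,2])).round(2),'q',s['q'].round(3),s['ft_force'].round(1),s['moment'].round(2),s['opening'].round(4))
def cap(name,fn,x,y,w,h,f):
    im=env.capture(name); cv2.imwrite(f'pics/{fn}_full.png',im)
    cv2.imwrite(f'pics/{fn}.png',cv2.resize(im[y:y+h,x:x+w],None,fx=f,fy=f,interpolation=cv2.INTER_CUBIC))
E
python3 -c "
from st import *
cap('scene','c8',230,150,80,70,8)"
```

```text
Traceback (most recent call last):
  File "st.py", line 5, in <module>
    print(s['t'],s['ee_pos'].round(4),'psi',np.degrees(np.arctan2(rm[1,0],rm[0,0])).round(2),'tilt',np.degrees(np.arccos(-rm[2,2])).round(2),'q',s['q'].round(3),s['ft_force'].round(1),s['moment'].round(2),s['opening'].round(4))
                                                                                                                                                                                                             ^^^^^^^^^^^^^^^^^^
AttributeError: 'float' object has no attribute 'round'
```

```bash
sed -i "s/s\['opening'\].round(4)/round(s['opening'],4)/;s/s\['t'\],/round(s['t'],2),/" st.py
python3 -c "
from st import *
cap('scene','c8',230,150,80,70,8)"
```

```text
6.6 [0.5359 0.0859 0.0179] psi 70.95 tilt 0.14 q [ 7.900e-02  4.070e-01  1.941e+00 -1.000e-03  7.910e-01  4.120e-01] [-0.7  0.3  1.5] [ 0.12  0.38 -0.12] 0.0322
```

View pics/c8.png

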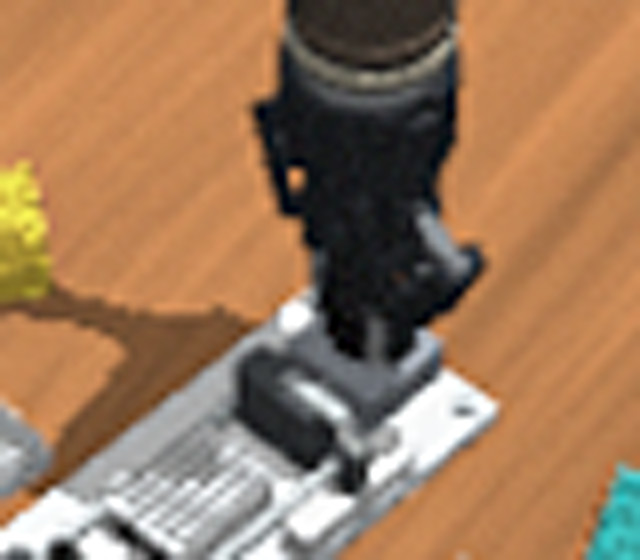

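Call:
play_rows --pt "0 0 0 0 0 -8 170" --pt "0 0 0 0 0 -16 170" --pt "0 0 0 0 0 -24 170" --pt "0 0 0 0 0 -32 170" --pt "0 0 0 0 0 -40 170" --pt "0 0 0 0 0 -48 170" --pt "0 0 0 0 0 -48 170"

```text
t: 7.52
ee_pos: [0.535, 0.0867, 0.0179]
ee_rot: [3.077, 0.629, -0.001]
ft_force: [-3.5, 4.0, 2.4]
opening: 0.032
```

```bash
python3 -c "
from st import *
cap('scene','c9',230,150,80,70,8)"
```

```text
7.53 [0.535  0.0867 0.0179] psi 23.12 tilt 0.05 q [ 8.100e-02  4.070e-01  1.941e+00 -1.000e-03  7.940e-01  1.249e+00] [-3.5  4.   2.4] [ 0.72  0.45 -0.07] 0.032
```

View pics/c9.png

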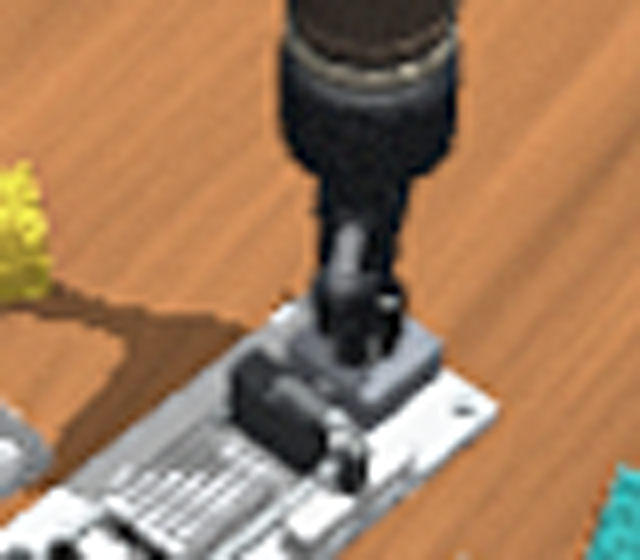

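```bash
cat > meas.py <<'E'
from h import *
def strip(im,n,y0,y1,x0=85,x1=116):
    g=cv2.cvtColor(im,cv2.COLOR_BGR2GRAY)
    x,r=rect(g,n,x0,x1,y0,y1,58,s=4); m=r.mean(0)
    i=m.argmax(); hi=m[i]
    # half-level crossings with local dark on each side
    L=m[max(0,i-36):i].min(); Rr=m[i:i+36].min()
    def cross(lo,step):
        t=(hi+lo)/2; k=i
        while 0<k<len(m)-1 and m[k]>t: k+=step
        a=(m[k-step]-t)/(m[k-step]-m[k]+1e-9); return x[k-step]+a*(x[k]-x[k-step])
    a,b=cross(L,-1),cross(Rr,1); return round((a+b)/2,2),round(a,2),round(b,2),int(hi)
if __name__=='__main__':
    import sys
    for f in sys.argv[1:]:
        n,fn=f.split(':'); im=cv2.imread(fn)
        print(fn,[strip(im,n,a,b) for a,b in ((-24,-18),(-18,-12),(-12,-6),(-6,0))])
E
python3 meas.py scene:pics/scene0.png scene:pics/c8_full.png scene:pics/c9_full.png top:pics/top0.png
```

```text
pics/scene0.png [(np.float64(106.56), np.float64(110.84), np.float64(102.28), 218), (np.float64(106.65), np.float64(110.9), np.float64(102.39), 216), (np.float64(106.69), np.float64(111.09), np.float64(102.28), 218), (np.float64(106.69), np.float64(110.94), np.float64(102.44), 208)]
pics/c8_full.png [(np.float64(103.93), np.float64(108.58), np.float64(99.27), 219), (np.float64(103.8), np.float64(108.3), np.float64(99.31), 227), (np.float64(103.45), np.float64(107.46), np.float64(99.43), 197), (np.float64(103.44), np.float64(107.95), np.float64(98.94), 131)]
pics/c9_full.png [(np.float64(99.39), np.float64(103.87), np.float64(94.9), 133), (np.float64(99.25), np.float64(103.45), np.float64(95.04), 138), (np.float64(100.38), np.float64(104.96), np.float64(95.8), 138), (np.float64(100.01), np.float64(104.54), np.float64(95.49), 132)]
pics/top0.png [(np.float64(104.49), np.float64(108.56), np.float64(100.42), 203), (np.float64(104.39), np.float64(108.7), np.float64(100.09), 201), (np.float64(104.71), np.float64(108.78), np.float64(100.63), 199), (np.float64(104.66), np.float64(108.46), np.float64(100.87), 175)]
```

Call:
play_rows --pt "0 0 0 0 0 -8 170" --pt "0 0 0 0 0 -16 170" --pt "0 0 0 0 0 -24 170" --pt "0 0 0 0 0 -32 170" --pt "0 0 0 0 0 -40 170" --pt "0 0 0 0 0 -48 170" --pt "0 0 0 0 0 -56 170" --pt "0 0 0 0 0 -60 170"

```text
t: 8.57
ee_pos: [0.5352, 0.0882, 0.0179]
ee_rot: [-2.979, 0.992, 0.001]
ft_force: [-0.9, 7.6, -0.0]
opening: 0.0323
```

```bash
python3 -c "
from st import *
cap('scene','c10',230,150,80,70,8)"; python3 meas.py scene:pics/c10_full.png
```

```text
8.57 [0.5352 0.0882 0.0179] psi -36.84 tilt 0.13 q [0.082 0.407 1.941 0.003 0.794 2.293] [-0.9  7.6 -0. ] [1.22 0.1  0.14] 0.0323
pics/c10_full.png [(np.float64(96.59), np.float64(101.19), np.float64(92.0), 225), (np.float64(96.45), np.float64(100.6), np.float64(92.3), 218), (np.float64(96.12), np.float64(100.41), np.float64(91.83), 226), (np.float64(95.76), np.float64(100.05), np.float64(91.46), 217)]
```

View pics/c10.png

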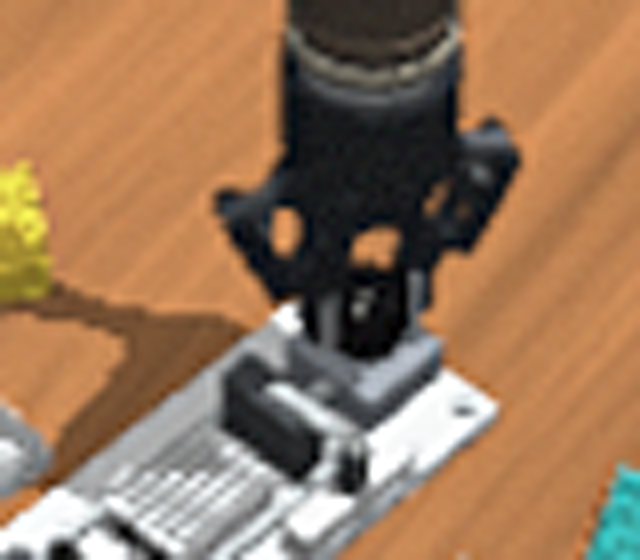

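Run:
```python
from h import *
o=[]
for f in ('pics/scene0.png','pics/c10_full.png'):
    X,r=rect(cv2.imread(f),'scene',80,120,-60,-5,58,s=8); o.append(r)
    for k in range(80,121,10): cv2.line(r,(int((120-k)*8),0),(int((120-k)*8),8),(0,0,255),1)
    for k in range(-60,-5,10): cv2.line(r,(0,int((k+60)*8)),(8,int((k+60)*8)),(0,0,255),1)
cv2.imwrite('pics/r10.png',np.hstack(o))
```

```text
(no output)
```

View pics/r10.png

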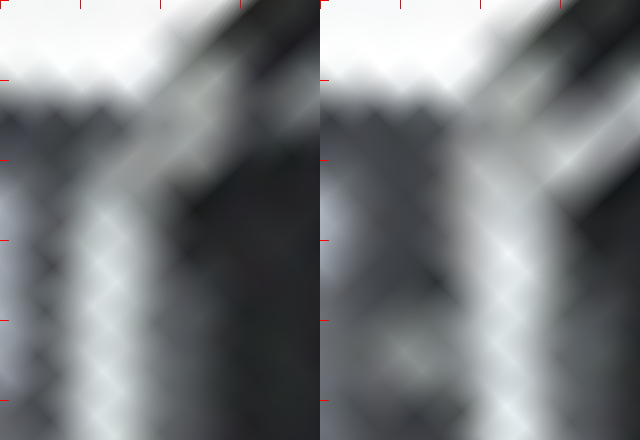

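Call:
play_rows --pt "0 0 0 0 0 -8 170" --pt "0 0 0 0 0 -16 170" --pt "0 0 0 0 0 -20 170" --pt "0 0 0 0 0 -20 170"

```text
t: 9.12
ee_pos: [0.5356, 0.0886, 0.0179]
ee_rot: [-2.761, 1.492, -0.0]
ft_force: [0.8, 4.2, -1.0]
opening: 0.0324
```

Call:
play_rows --pt "0 0 0 0 0 0 100" --pt "0 0 0 0 0 0 95" --pt "0 0 0 0 0 0 95" --pt "0 0 10 0 0 0 95" --pt "0 0 35 0 0 0 95" --pt "0 0 70 0 0 0 95" --pt "0 0 110 0 0 10 95" --pt "0 0 120 0 0 20 95"

```text
t: 10.12
ee_pos: [0.5385, 0.0887, 0.1423]
ee_rot: [-2.978, 0.981, -0.01]
ft_force: [-0.1, -0.4, -0.3]
opening: 0.0536
```

```bash
python3 -c "
from st import *
cap('scene','c11',230,150,80,70,8)"; python3 meas.py scene:pics/c11_full.png
```

```text
10.12 [0.5385 0.0887 0.1423] psi -36.45 tilt 0.51 q [0.082 0.221 1.881 0.004 1.031 2.287] [-0.1 -0.4 -0.3] [-0.01 -0.04 -0.03] 0.0536
pics/c11_full.png [(np.float64(94.34), np.float64(98.48), np.float64(90.21), 220), (np.float64(107.83), np.float64(111.52), np.float64(104.15), 227), (np.float64(95.13), np.float64(99.18), np.float64(91.08), 224), (np.float64(95.11), np.float64(99.25), np.float64(90.96), 198)]
```

View pics/c11.png

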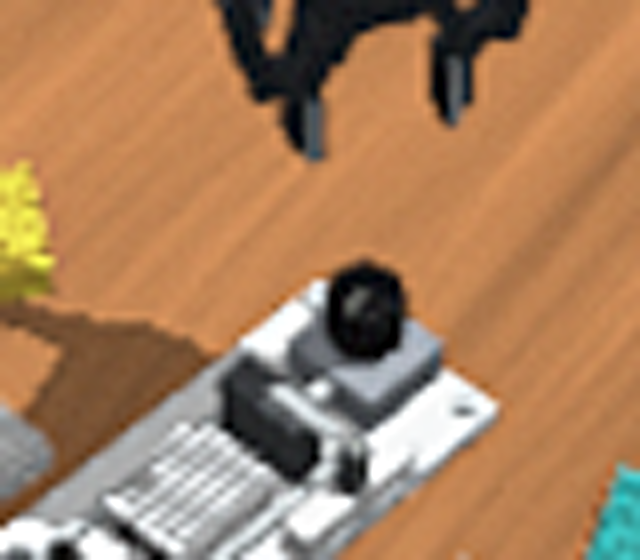

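Call:
play_rows --pt "-6 -52 30 0 0 10 95" --pt "-12 -104 50 0 0 20 140" --pt "-18 -156 50 0 0 30 200" --pt "-24 -208 50 0 0 40 255" --pt "-30 -260 50 0 0 50 255" --pt "-36 -312 50 0 0 60 255" --pt "-42 -364 50 0 0 70 255" --pt "-48 -419 50 0 0 80 255"

```text
t: 11.18
ee_pos: [0.4898, -0.3318, 0.1924]
ee_rot: [-2.905, -1.172, -0.002]
ft_force: [0.7, -0.4, 0.4]
opening: -0.0001
```

```bash
python3 -c "
from st import *
cap('scene','c12',230,150,80,70,8)
cap('top','c12t',200,160,130,70,6)"; python3 meas.py scene:pics/c12_full.png top:pics/c12t_full.png
python3 - <<'E'
from h import *
o=[]
for f,n in (('pics/c12_full.png','scene'),('pics/c12t_full.png','top')):
    X,r=rect(cv2.imread(f),n,70,115,-60,0,58,s=8); o.append(r)
    for k in range(70,115,10): cv2.line(r,(int((115-k)*8),0),(int((115-k)*8),8),(0,0,255),1)
    for k in range(-60,-0,10): cv2.line(r,(0,int((k+60)*8)),(8,int((k+60)*8)),(0,0,255),1)
cv2.imwrite('pics/r12.png',np.hstack(o))
E
```

```text
11.18 [ 0.4898 -0.3318  0.1924] psi 43.96 tilt 0.52 q [-0.672  0.261  1.721  0.006  1.167  0.129] [ 0.7 -0.4  0.4] [ 0.03 -0.05 -0.01] -0.0001
pics/c12_full.png [(np.float64(94.39), np.float64(98.51), np.float64(90.27), 221), (np.float64(107.8), np.float64(111.48), np.float64(104.12), 224), (np.float64(95.09), np.float64(99.26), np.float64(90.91), 222), (np.float64(94.74), np.float64(99.18), np.float64(90.3), 215)]
pics/c12t_full.png [(np.float64(112.4), np.float64(115.44), np.float64(109.37), 217), (np.float64(114.84), np.float64(115.87), np.float64(113.81), 218), (np.float64(93.11), np.float64(97.2), np.float64(89.01), 216), (np.float64(92.92), np.float64(96.75), np.float64(89.1), 185)]
```

View pics/r12.png

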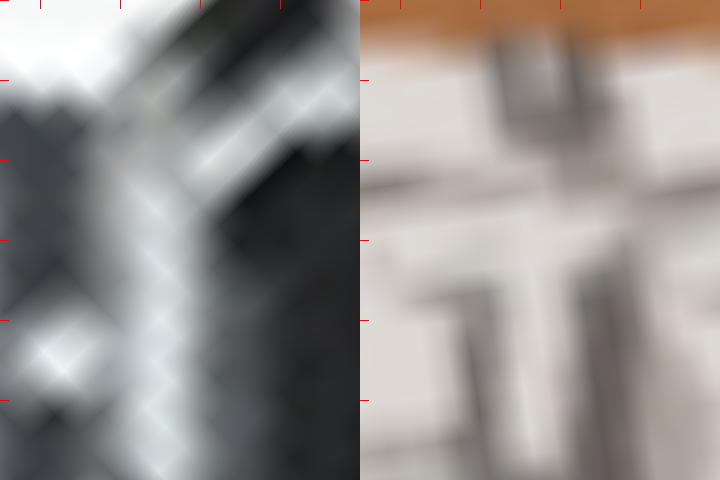

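View pics/c12t.png

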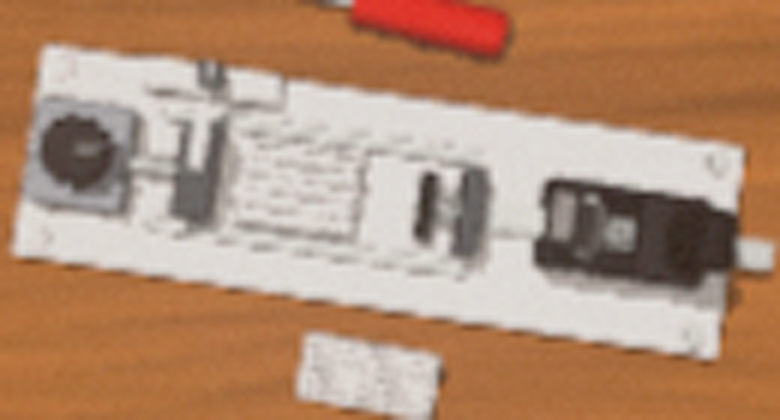

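```bash
cat > fit.py <<'E'
from h import *
SS=8
from scipy.ndimage import gaussian_filter
def boxfaces(x0,x1,y0,y1,z0,z1):
    # sides: -x, +x, -y,+y, top
    return {'mx':[(x0,y0,z0),(x0,y1,z0),(x0,y1,z1),(x0,y0,z1)],'px':[(x1,y0,z0),(x1,y1,z0),(x1,y1,z1),(x1,y0,z1)],
     'my':[(x0,y0,z0),(x1,y0,z0),(x1,y0,z1),(x0,y0,z1)],'py':[(x0,y1,z0),(x1,y1,z0),(x1,y1,z1),(x0,y1,z1)],
     'top':[(x0,y0,z1),(x1,y0,z1),(x1,y1,z1),(x0,y1,z1)]}
def cover(n,polys,win,sig):
    u0,v0,w,h=win; lab=np.zeros((h*SS,w*SS),np.uint8)
    for l,P3 in polys:
        uv=(proj(n,c2w(P,np.array(P3,float)))-[u0,v0]+.5)*SS-.5
        cv2.fillPoly(lab,[np.round(uv*16).astype(np.int32)],int(l),shift=4)
    out=[]
    for l in range(max(p[0] for p in polys)+1):
        m=(lab==l).astype(np.float32); m=gaussian_filter(m,sig*SS)
        out.append(m.reshape(h,SS,w,SS).mean((1,3)))
    return np.stack(out,-1)
def vis(n):
    cam=w2c(P,CM[n]['xyz'][None])[0]; return cam
def fit(n,im,model,p0,win,mask):
    u0,v0,w,h=win; g=im[v0:v0+h,u0:u0+w].astype(float)
    M=mask
    def f(p,full=False):
        A=cover(n,model(p),win,abs(p[-1]))[M]; 
        keep=A.sum(0)>.3; A=A[:,keep]; b=g[M]
        c,*_=np.linalg.lstsq(A,b,rcond=None); r=(A@c-b)
        return (r.std(),c) if full else r.mean(1)
    return f
E
cat > fit2.py <<'E'
from fit import *
from scipy.optimize import minimize
import sys
def run(n,files,kind,p0):
    ims=[cv2.imread(f).astype(float) for f in files]; im=sum(ims)/len(ims)
    if kind=='idx':
        c0=c2w(P,[p0[0],p0[1],52])[0]
        def model(p):
            b=boxfaces(p[0]-6,p[0]+6,p[1]-6,p[1]+6,30,58)
            return [(1,b['mx']),(2,b['my'] if n=='scene' else b['py']),(3,b['top']),(4,[(p[0]+p[2]-1,p[1]-6,58),(p[0]+p[2]+1,p[1]-6,58),(p[0]+p[2]+1,p[1]+6,58),(p[0]+p[2]-1,p[1]+6,58)])]
        R_=4
    else:
        c0=c2w(P,[p0[0]-2 if n=='scene' else p0[0],p0[1],54])[0]
        def model(p):
            b=boxfaces(p[0]-10,p[0]+10,p[1]-24,p[1]+24,12,54)
            x=p[0]+p[2]; hw=p[3]
            # strip runs from y p[4] outward
            return [(1,b['mx']),(2,b['my'] if n=='scene' else b['py']),(3,b['top']),(4,[(x-hw,-30,56),(x+hw,-30,56),(x+hw,p[4],56),(x-hw,p[4],56)])]
        R_=7
    u=proj(n,c0)[0]; win=(int(u[0])-R_-3,int(u[1])-R_-3,2*R_+7,2*R_+7)
    uu,vv=np.meshgrid(np.arange(win[0],win[0]+win[2]),np.arange(win[1],win[1]+win[3]))
    W=w2c(P,back(n,np.c_[uu.ravel(),vv.ravel()],.056)); X=W[:,0].reshape(uu.shape);Y=W[:,1].reshape(uu.shape)
    if kind=='idx': M=(abs(X-p0[0])<10)&(Y>p0[1]-(5 if n=='top' else 10))&(Y<p0[1]+8)
    else: M=(X>p0[0]-13)&(X<p0[0]+12)&(abs(Y+8)<14)
    f=fit(n,im,model,p0,win,M)
    s=minimize(lambda p:f(p,True)[0],p0,method='Nelder-Mead',options=dict(maxiter=900,xatol=.005,fatol=.002,initial_simplex=np.vstack([p0]+[np.array(p0)+d*np.eye(len(p0))[i] for i,d in enumerate([1.2,1.2,.5,.7,1.5][:len(p0)-1]+[.15])])))
    sd,c=f(s.x,True); print(n,kind,files,s.x.round(2),'rms',round(sd,1),'n',M.sum(),c.mean(1).round(0)); return s.x
if __name__=='__main__':
    for n,fs in (('top',['pics/top0.png']),('top',['pics/c12t_full.png'])):
        a=run(n,fs,'idx',[92,-49,0.,.5])
        b=run(n,fs,'bs',[103 if '0' in fs[0] else 92.,0.,0.,2.,0.,.5])
        print('   line',a[0]+a[2],'strip',b[0]+b[2])
    for n,fs in (('scene',['pics/scene0.png']),('scene',['pics/c12_full.png'])):
        a=run(n,fs,'idx',[94,-48,0.,.5])
        b=run(n,fs,'bs',[105 if '0.png' in fs[0] else 94.,0.,0.,2.,0.,.5])
        print('   line',a[0]+a[2],'strip',b[0]+b[2])
E
python3 fit2.py
```

```text
top idx ['pics/top0.png'] [ 91.08 -51.03   0.96   0.68] rms 12.6 n 27 [180. 208.  -4.  57. 285.]
top bs ['pics/top0.png'] [104.55  -1.73   0.38   3.93  -1.54   0.6 ] rms 6.6 n 81 [172.  51.  89. 209.]
   line 92.03628964544792 strip 104.9285727429538
top idx ['pics/c12t_full.png'] [ 91.55 -51.14   0.52   0.66] rms 13.0 n 27 [197. 158.  10.  71. 309.]
top bs ['pics/c12t_full.png'] [92.83 -0.15  0.4   3.77 -1.54  0.63] rms 8.3 n 78 [191.  23.  98. 226.]
   line 92.07354128559707 strip 93.22704234107796
scene idx ['pics/scene0.png'] [ 93.43 -45.83   1.22   0.37] rms 24.9 n 24 [214.  49.  38.  71. 319.]
scene bs ['pics/scene0.png'] [107.39  -1.5    0.34   1.59   1.55   0.64] rms 8.6 n 45 [ 58.  39.  99. 404.]
   line 94.64816335001176 strip 107.73698015401303
scene idx ['pics/c12_full.png'] [ 93.6  -45.68   0.19   0.85] rms 30.6 n 24 [265. 138. -22. -85. 865.]
scene bs ['pics/c12_full.png'] [95.87 -1.79  0.28  1.84  2.34  0.68] rms 19.5 n 45 [191.  49.  91. 379.]
   line 93.79102082267418 strip 96.1569178520971
```

Run:
```python
from bench import env
from h import *
p=np.array([0.4898,-0.3318,0.1924])
o=[]
for n,f in (('scene','pics/c12_full.png'),('top','pics/c12t_full.png')):
    u=proj(n,p+[0,0,.035])[0]; print(n,u); x,y=int(u[0])-22,int(u[1])-30
    im=cv2.imread(f)[y:y+64,x:x+44]; im=cv2.resize(im,None,fx=9,fy=9,interpolation=cv2.INTER_CUBIC)
    c=(u-[x,y]+.5)*9; cv2.circle(im,(int(c[0]),int(c[1])),2,(0,0,255),-1); print(x,y,c); o.append(im)
cv2.imwrite('pics/g12.png',np.hstack(o))
```

```text
scene [181.50947697 236.25338576]
159 206 [207.08529273 276.78047185]
top [370.39986263 194.56397688]
348 164 [206.09876364 279.57579192]
```

View pics/g12.png

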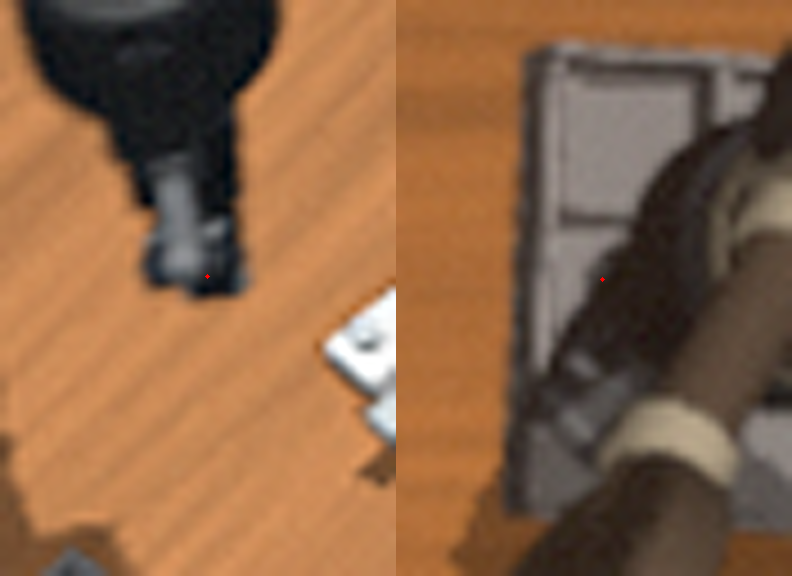

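Call:
play_rows --pt "2 45 0 0 0 8 255" --pt "5 95 0 0 0 16 255" --pt "8 145 0 0 0 24 255" --pt "10 190 0 0 0 32 255" --pt "11 213 -20 0 0 36.3 255" --pt "11 213 -60 0 0 36.3 255" --pt "11 213 -80 0 0 36.3 255" --pt "11 213 -80 0 0 36.3 255"

```text
t: 12.28
ee_pos: [0.4982, -0.1213, 0.1107]
ee_rot: [-2.405, -2.006, 0.006]
ft_force: [-0.1, 0.3, 0.1]
opening: -0.0002
```

```bash
python3 -c "
from st import *
cap('scene','e1',185,160,100,90,7)"
```

```text
12.28 [ 0.4982 -0.1213  0.1107] psi 79.68 tilt 0.61 q [-0.325  0.216  1.963  0.002  0.974 -0.146] [-0.1  0.3  0.1] [ 0.02  0.02 -0.  ] -0.0002
```

View pics/e1.png

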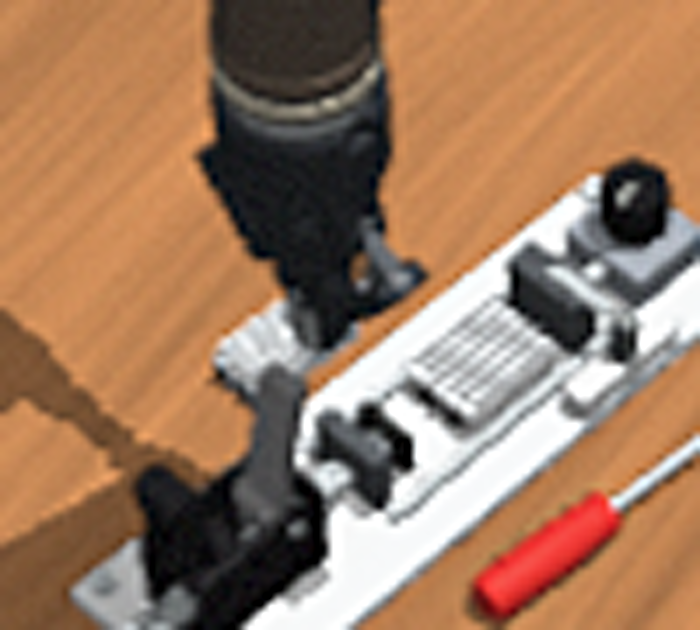

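Call:
play_rows --pt "2 2 -15 0 0 0.6 255" --pt "2 2 -29 0 0 0.6 255" --pt "2 2 -29 0 0 0.6 255"

```text
t: 12.7
ee_pos: [0.5003, -0.1195, 0.0817]
ee_rot: [-2.394, -2.019, 0.007]
ft_force: [-0.0, 0.4, 0.2]
opening: 0.0002
```

```bash
python3 -c "
from st import *
cap('scene','e2',185,160,100,90,7)"
```

```text
12.7 [ 0.5003 -0.1195  0.0817] psi 80.28 tilt 0.61 q [-0.32   0.262  1.975  0.002  0.915 -0.152] [-0.   0.4  0.2] [-0.01 -0.01  0.01] 0.0002
```

View pics/e2.png

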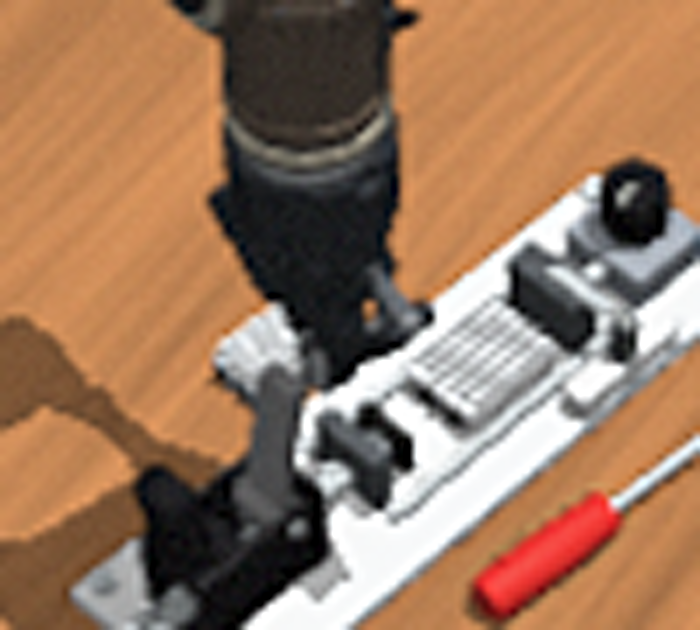

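Call:
play_rows --pt "-1.5 -9 0 0 0 0 255" --pt "-3 -18 0 0 0 0 255" --pt "-4.5 -27 0 0 0 0 255" --pt "-6 -35 0 0 0 0 255" --pt "-7.2 -43 0 0 0 0 255" --pt "-7.8 -46 0 0 0 0 255" --pt "-7.8 -46 0 0 0 0 255"

```text
t: 13.62
ee_pos: [0.4937, -0.1655, 0.0822]
ee_rot: [-2.397, -2.017, 0.002]
ft_force: [3.5, 5.7, -1.0]
opening: 0.0
```

```bash
python3 -c "
from st import *
cap('scene','e3',185,160,100,90,7)"
```

```text
13.62 [ 0.4937 -0.1655  0.0822] psi 80.17 tilt 0.51 q [-0.409  0.271  1.962  0.004  0.917 -0.24 ] [ 3.5  5.7 -1. ] [ 0.91 -0.48 -0.03] 0.0
```

View pics/e3.png

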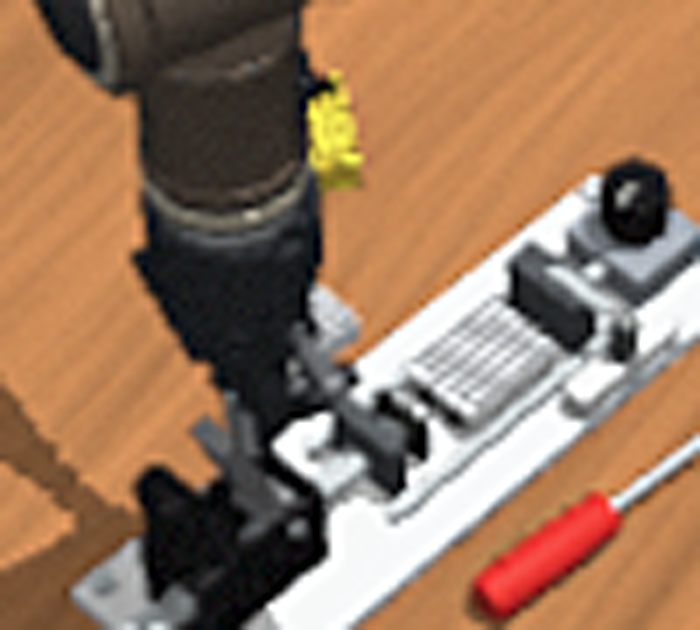

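```bash
cat > jw.py <<'E'
from h import *
import sys
def show(files,out,n='scene',z=54,x0=-70,x1=40,y0=-35,y1=30,s=6):
    o=[]
    for f in files:
        X,r=rect(cv2.imread(f),n,x0,x1,y0,y1,z,s=s)
        for k in range(x0,x1,10): cv2.line(r,(int((x1-k)*s),0),(int((x1-k)*s),12 if k%50==0 else 6),(0,0,255),1)
        o.append(r)
    cv2.imwrite(out,np.vstack(o))
if __name__=='__main__': show(sys.argv[3:],sys.argv[1],sys.argv[2],s=4 if len(sys.argv)>4 else 6)
E
python3 jw.py pics/j3.png scene pics/e2_full.png pics/e3_full.png; python3 jw.py pics/j0t.png top pics/c12t_full.png
```

```text
(no output)
```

View pics/j3.png

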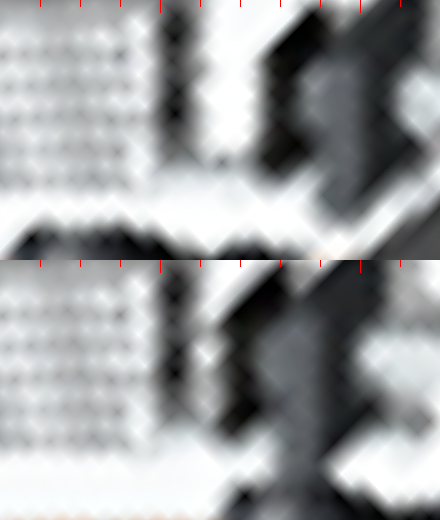

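View pics/j0t.png

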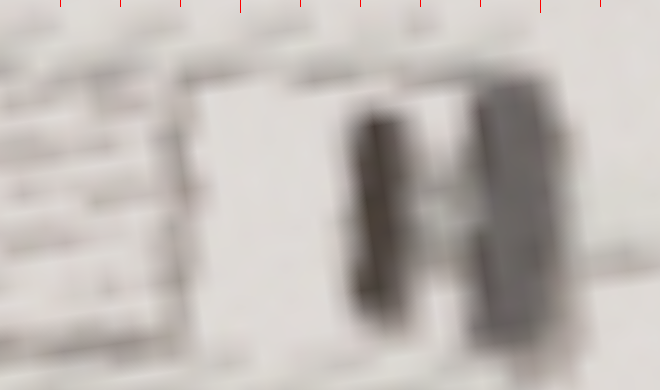

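Call:
play_rows --pt "4 23 0 0 0 0 255" --pt "7.8 46 0 0 0 0 255" --pt "7.8 46 0 0 0 0 255" --pt "5.5 32 0 0 0 0 255" --pt "3.5 20 0 0 0 0 255" --pt "1.5 9 0 0 0 0 255" --pt "0 0 0 0 0 0 255" --pt "0 0 0 0 0 0 255"

```text
t: 14.68
ee_pos: [0.4937, -0.1662, 0.0819]
ee_rot: [-2.399, -2.013, -0.001]
ft_force: [1.5, 5.6, -0.7]
opening: 0.0006
```

```bash
python3 -c "
from st import *
cap('scene','e4',185,160,100,90,7)
cap('top','e4t',200,160,130,70,6)"; python3 jw.py pics/j4.png scene pics/e3_full.png pics/e4_full.png
```

```text
14.68 [ 0.4937 -0.1662  0.0819] psi 80.01 tilt 0.56 q [-0.412  0.272  1.962  0.006  0.916 -0.241] [ 1.5  5.6 -0.7] [ 0.94 -0.34 -0.02] 0.0006
```

View pics/e4.png

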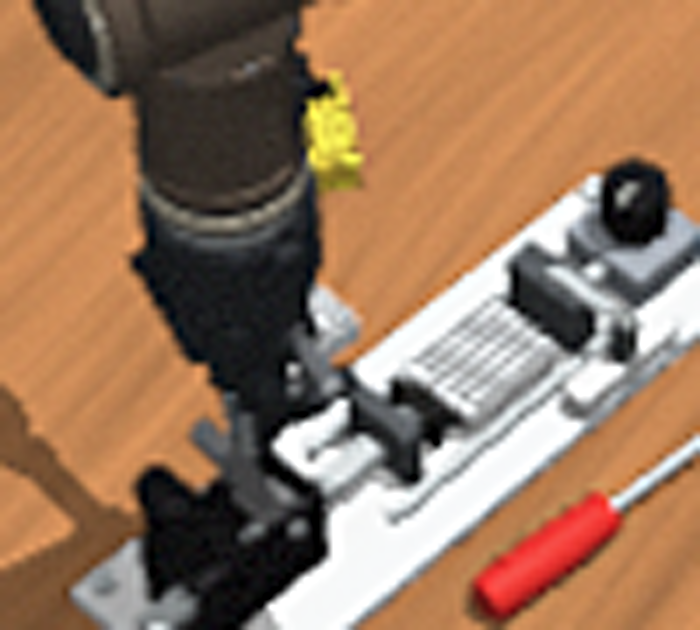

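View pics/j4.png

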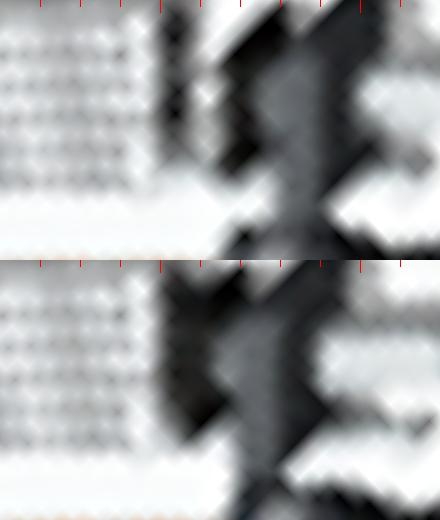

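View pics/e4t.png

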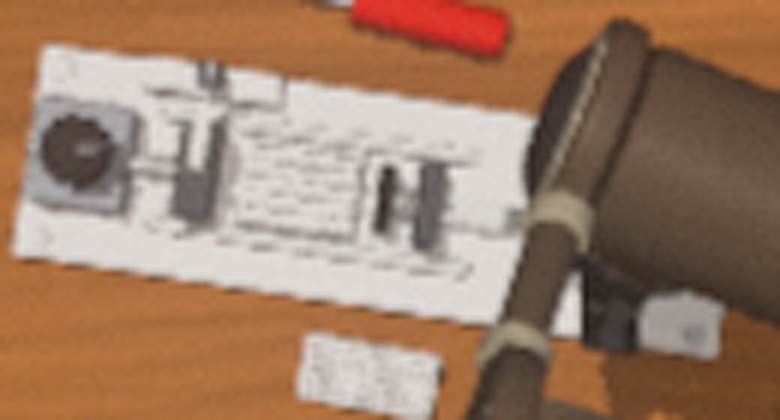

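Call:
play_rows --pt "4 23 0 0 0 0 255" --pt "7.8 46 0 0 0 0 255" --pt "7.8 46 0 0 0 0 255" --pt "5.5 32 0 0 0 0 255" --pt "3.5 20 0 0 0 0 255" --pt "1.5 9 0 0 0 0 255" --pt "0 0.5 0 0 0 0 255" --pt "0 0.5 0 0 0 0 255"

```text
t: 15.78
ee_pos: [0.4937, -0.1663, 0.0816]
ee_rot: [-2.401, -2.01, -0.004]
ft_force: [2.5, 5.8, 0.1]
opening: -0.0004
```

```bash
python3 -c "
from st import *
cap('scene','e5',185,160,100,90,7)
cap('top','e5t',200,160,130,70,6)"; for k in 4 5; do python3 jw.py pics/j$k.png scene pics/e${k}_full.png;  python3 jw.py pics/j${k}t.png top pics/e${k}t_full.png; done; python3 -c "
import cv2,numpy as np
cv2.imwrite('pics/jj.png',cv2.resize(np.vstack([cv2.imread('pics/j4t.png'),cv2.imread('pics/j5t.png')]),None,fx=.75,fy=.75))"
```

```text
15.78 [ 0.4937 -0.1663  0.0816] psi 79.87 tilt 0.61 q [-0.413  0.272  1.962  0.009  0.915 -0.242] [2.5 5.8 0.1] [ 0.9  -0.38  0.02] -0.0004
```

View pics/e5t.png

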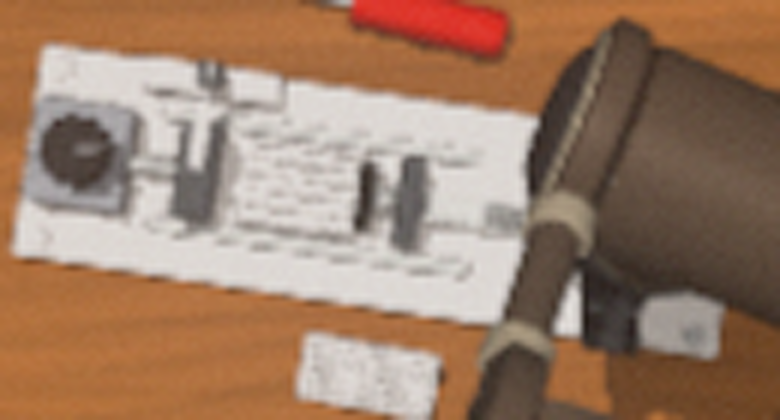

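View pics/jj.png

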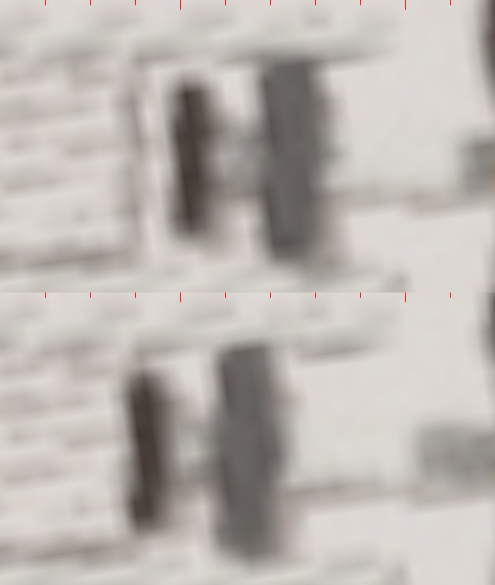

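View pics/e5.png

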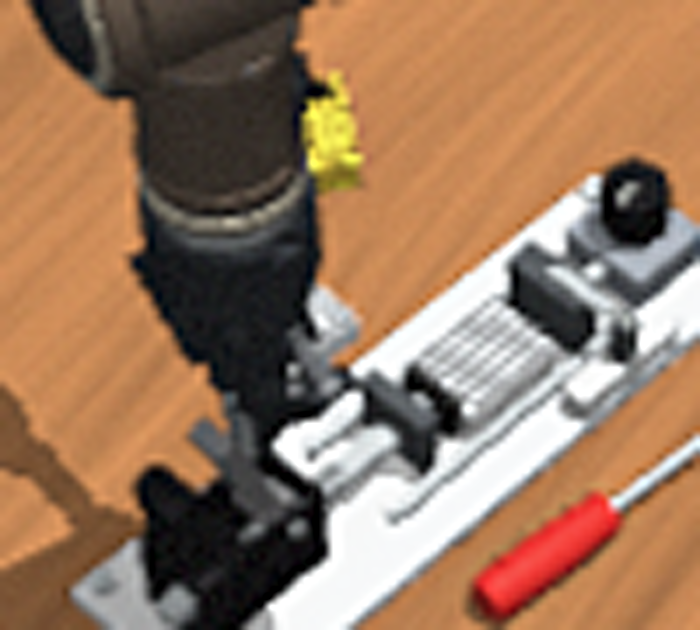

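Call:
play_rows --pt "4 23 0 0 0 0 255" --pt "7.8 46 0 0 0 0 255" --pt "7.8 46 0 0 0 0 255" --pt "5.5 32 0 0 0 0 255" --pt "3.5 20 0 0 0 0 255" --pt "1.5 9 0 0 0 0 255" --pt "0 0.5 0 0 0 0 255" --pt "0 0.5 0 0 0 0 255"

```text
t: 16.88
ee_pos: [0.4938, -0.1663, 0.0814]
ee_rot: [-2.403, -2.006, -0.007]
ft_force: [2.8, 5.4, -0.9]
opening: -0.0001
```

```bash
python3 -c "
from st import *
cap('scene','e6',185,160,100,90,7)
cap('top','e6t',200,160,130,70,6)"
python3 - <<'E'
from jw import *
show(['pics/e6t_full.png'],'pics/j6t.png','top',54,-40,115,-35,30,5)
E
```

```text
16.88 [ 0.4938 -0.1663  0.0814] psi 79.71 tilt 0.71 q [-0.415  0.273  1.962  0.012  0.915 -0.242] [ 2.8  5.4 -0.9] [ 1.02 -0.44 -0.06] -0.0001
```

View pics/j6t.png

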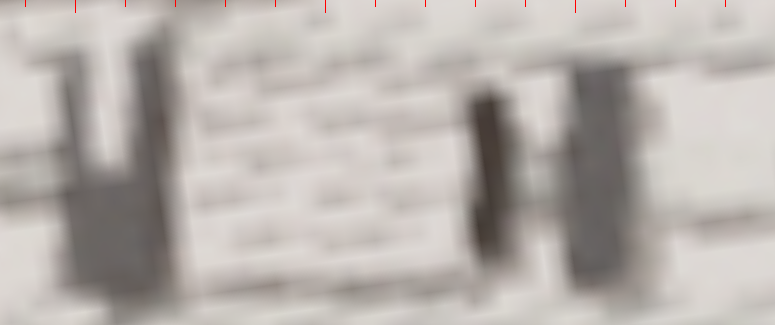

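View pics/e6.png

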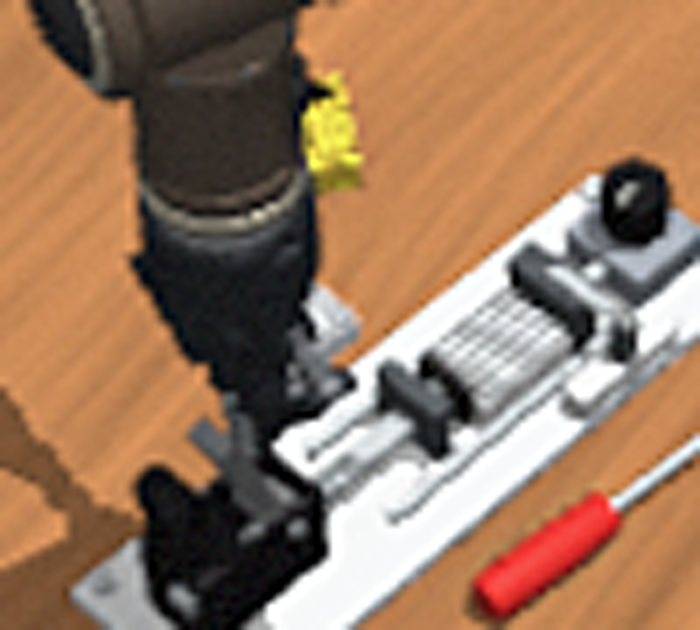

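Call:
play_rows --pt "4 23 0 0 0 0 255" --pt "7.8 46 0 0 0 0 255" --pt "7.8 46 0 0 0 0 255" --pt "5.5 34 0 0 0 0 255" --pt "4 24 0 0 0 0 255" --pt "2.5 15 0 0 0 0 255" --pt "2 11 0 0 0 0 255" --pt "2 11 0 0 0 0 255"

```text
t: 17.98
ee_pos: [0.4961, -0.1551, 0.0821]
ee_rot: [-2.404, -2.002, -0.011]
ft_force: [0.2, 7.5, 4.8]
opening: -0.0002
```

```bash
python3 -c "
from st import *
cap('scene','e7',185,160,100,90,7)
cap('top','e7t',200,160,130,70,6)"
python3 - <<'E'
from jw import *
show(['pics/e7t_full.png'],'pics/j7t.png','top',54,-40,115,-35,30,5)
E
```

```text
17.98 [ 0.4961 -0.1551  0.0821] psi 79.58 tilt 0.84 q [-0.395  0.269  1.965  0.015  0.916 -0.222] [0.2 7.5 4.8] [ 1.17 -0.05 -0.02] -0.0002
```

View pics/j7t.png

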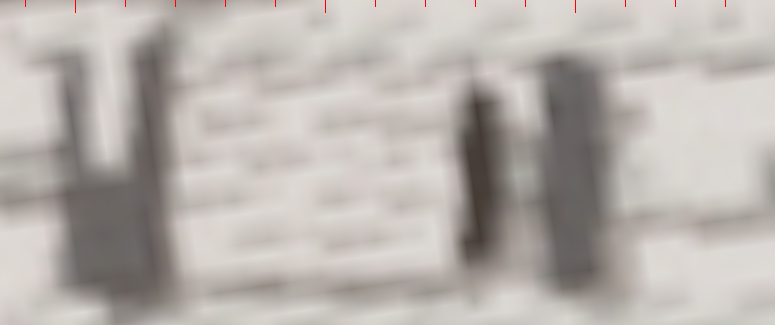

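View pics/e7.png

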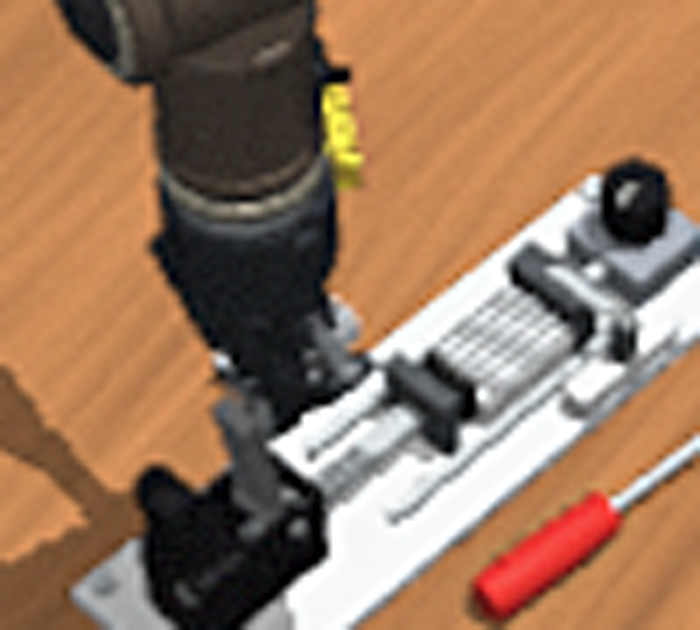

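Call:
play_rows --pt "-0.3 -2 0 0 0 0 255" --pt "-0.6 -4 0 0 0 0 255" --pt "-1 -6 0 0 0 0 255" --pt "-1 -6 0 0 0 0 255" --pt "-1 -6 0 0 0 0 255"

```text
t: 18.7
ee_pos: [0.4952, -0.1597, 0.0819]
ee_rot: [-2.404, -1.998, -0.016]
ft_force: [2.1, 9.0, 1.8]
opening: 0.0002
```

```bash
python3 -c "
from st import *
cap('scene','e8',185,160,100,90,7)
cap('top','e8t',200,160,130,70,6)"
cat > prof.py <<'E'
from h import *
for k in (6,7,8,9,10,11):
    f=f'pics/e{k}t_full.png'; im=cv2.imread(f)
    if im is None: continue
    g=cv2.cvtColor(im,cv2.COLOR_BGR2GRAY)
    for z,y0,y1 in ((54,-20,-8),(54,6,18),(43,-14,-8),(43,6,13)):
        x,r=rect(g,'top',-20,45 ,y0,y1,z,s=4); m=r.mean(0)
        # subpixel edges at threshold 140
        t=145; e=[round(x[i]-.25*(m[i]-t)/(m[i]-m[i+1]),1) for i in range(len(m)-1) if (m[i]-t)*(m[i+1]-t)<0]
        print(k,z,y0,e)
E
python3 prof.py
python3 - <<'E'
from jw import *
show(['pics/e8t_full.png'],'pics/j8t.png','top',54,-40,115,-35,30,5)
E
```

```text
18.7 [ 0.4952 -0.1597  0.0819] psi 79.45 tilt 1.07 q [-0.406  0.271  1.963  0.02   0.917 -0.234] [2.1 9.  1.8] [ 1.54 -0.39 -0.02] 0.0002
6 54 -20 [np.float64(21.4), np.float64(13.8), np.float64(1.4), np.float64(-11.7)]
6 54 6 [np.float64(21.3), np.float64(11.4), np.float64(2.8), np.float64(-12.7)]
6 43 -14 [np.float64(21.7), np.float64(12.2), np.float64(1.6), np.float64(-12.7)]
6 43 6 [np.float64(21.6), np.float64(11.0), np.float64(3.2), np.float64(-13.0)]
7 54 -20 [np.float64(22.5), np.float64(15.6), np.float64(6.5), np.float64(-6.1)]
7 54 6 [np.float64(23.4), np.float64(13.2), np.float64(7.8), np.float64(-7.0)]
7 43 -14 [np.float64(23.6), np.float64(14.0), np.float64(6.3), np.float64(-7.2)]
7 43 6 [np.float64(23.3), np.float64(12.3), np.float64(8.4), np.float64(-7.4)]
8 54 -20 [np.float64(22.4), np.float64(15.6), np.float64(8.3), np.float64(-4.7)]
8 54 6 [np.float64(23.4), np.float64(13.0), np.float64(11.8), np.float64(-6.1)]
8 43 -14 [np.float64(23.6), np.float64(14.0), np.float64(9.4), np.float64(-6.2)]
8 43 6 [np.float64(23.3), np.float64(-6.6)][ WARN:0@0.781] global loadsave.cpp:275 findDecoder imread_('pics/e9t_full.png'): can't open/read file: check file path/integrity
[ WARN:0@0.782] global loadsave.cpp:275 findDecoder imread_('pics/e10t_full.png'): can't open/read file: check file path/integrity
[ WARN:0@0.782] global loadsave.cpp:275 findDecoder imread_('pics/e11t_full.png'): can't open/read file: check file path/integrity
```

View pics/j8t.png

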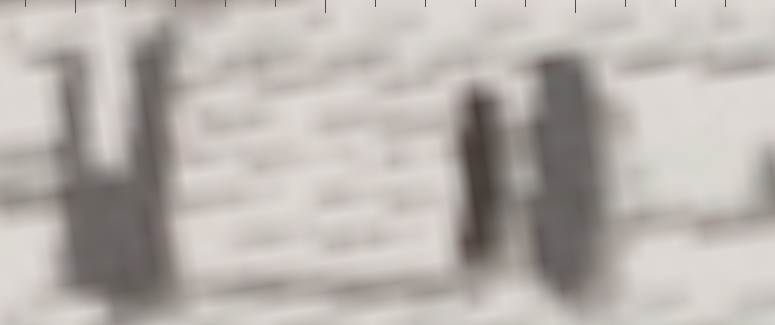

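View pics/e8.png

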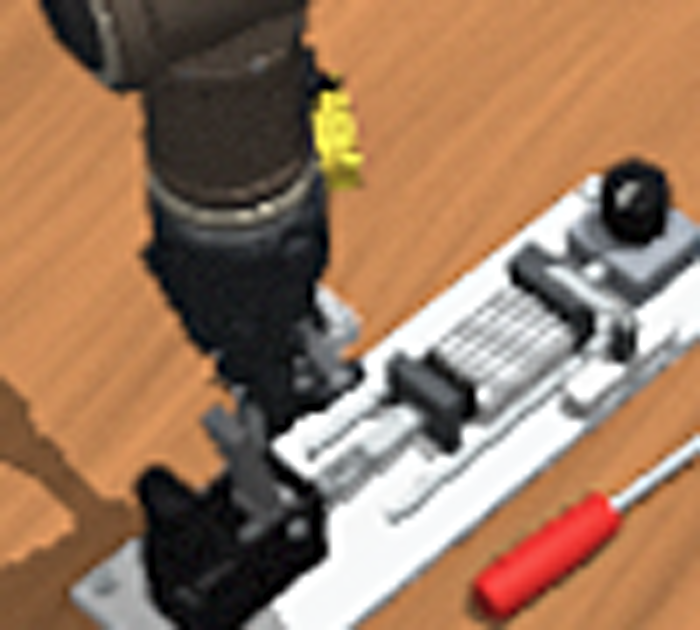

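Call:
play_rows --pt "-0.3 -1.5 0 0 0 0 255" --pt "-0.5 -3 0 0 0 0 255" --pt "-0.5 -3 0 0 0 0 255" --pt "-0.5 -3 0 0 0 0 255" --pt "-0.5 -3 0 0 0 0 255"

```text
t: 19.42
ee_pos: [0.4949, -0.1611, 0.0818]
ee_rot: [-2.404, -1.992, -0.021]
ft_force: [3.0, 9.0, 1.4]
opening: 0.0001
```

```bash
python3 -c "
from st import *
cap('scene','e9',185,160,100,90,7)
cap('top','e9t',200,160,130,70,6)"; python3 prof.py 2>/dev/null | grep -E '^[789]'
python3 - <<'E'
from jw import *
show(['pics/e9t_full.png'],'pics/j9t.png','top',54,-40,115,-60,30,5)
E
python3 meas.py top:pics/c12t_full.png top:pics/e9t_full.png scene:pics/c12_full.png scene:pics/e9_full.png
```

```text
19.43 [ 0.4949 -0.1611  0.0818] psi 79.28 tilt 1.34 q [-0.412  0.272  1.962  0.026  0.918 -0.241] [3.  9.  1.4] [ 1.6  -0.5  -0.02] 0.0001
7 54 -20 [np.float64(22.5), np.float64(15.6), np.float64(6.5), np.float64(-6.1)]
7 54 6 [np.float64(23.4), np.float64(13.2), np.float64(7.8), np.float64(-7.0)]
7 43 -14 [np.float64(23.6), np.float64(14.0), np.float64(6.3), np.float64(-7.2)]
7 43 6 [np.float64(23.3), np.float64(12.3), np.float64(8.4), np.float64(-7.4)]
8 54 -20 [np.float64(22.4), np.float64(15.6), np.float64(8.3), np.float64(-4.7)]
8 54 6 [np.float64(23.4), np.float64(13.0), np.float64(11.8), np.float64(-6.1)]
8 43 -14 [np.float64(23.6), np.float64(14.0), np.float64(9.4), np.float64(-6.2)]
8 43 6 [np.float64(23.3), np.float64(-6.6)]
9 54 -20 [np.float64(22.4), np.float64(15.6), np.float64(9.6), np.float64(-4.5)]
9 54 6 [np.float64(23.4), np.float64(13.1), np.float64(12.1), np.float64(-5.6)]
9 43 -14 [np.float64(23.5), np.float64(14.0), np.float64(9.9), np.float64(-5.8)]
9 43 6 [np.float64(23.3), np.float64(-6.3)]
pics/c12t_full.png [(np.float64(112.4), np.float64(115.44), np.float64(109.37), 217), (np.float64(114.84), np.float64(115.87), np.float64(113.81), 218), (np.float64(93.11), np.float64(97.2), np.float64(89.01), 216), (np.float64(92.92), np.float64(96.75), np.float64(89.1), 185)]Traceback (most recent call last):
  File "meas.py", line 17, in <module>
    print(fn,[strip(im,n,a,b) for a,b in ((-24,-18),(-18,-12),(-12,-6),(-6,0))])
              ~~~~~^^^^^^^^^^
  File "meas.py", line 7, in strip
    L=m[max(0,i-36):i].min(); Rr=m[i:i+36].min()
    return umr_minimum(a, axis, None, out, keepdims, initial, where)
ValueError: zero-size array to reduction operation minimum which has no identity
```

View pics/j9t.png

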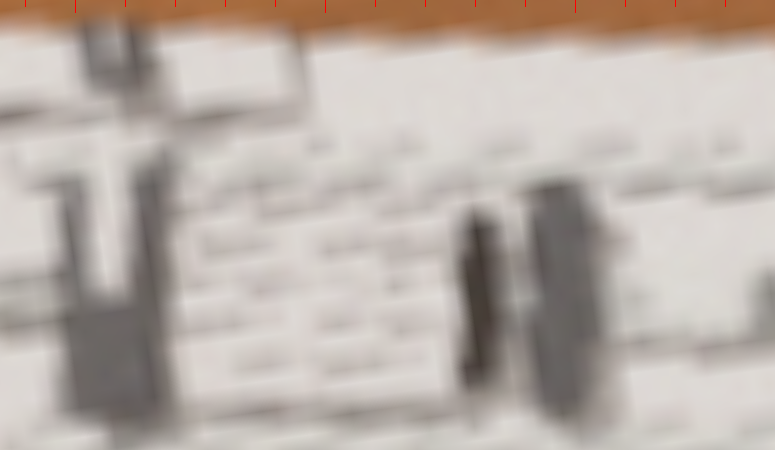

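View pics/e9.png

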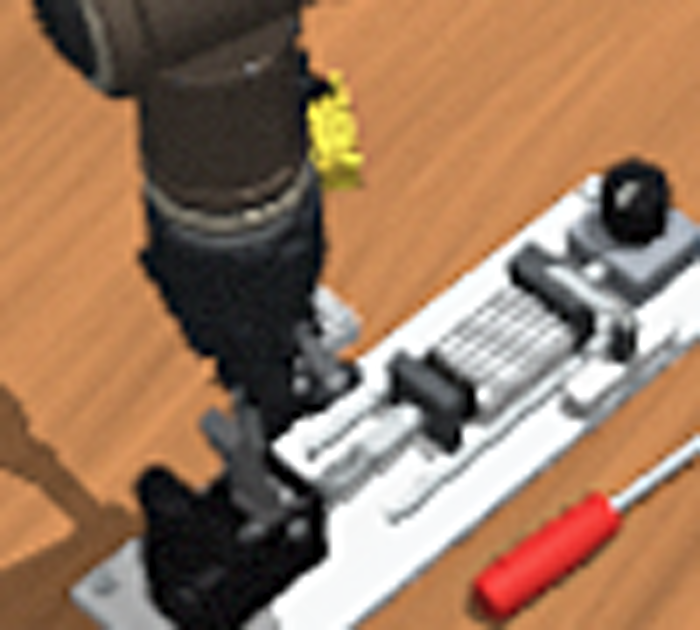

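```bash
python3 - <<'E'
import st
from st import *
for i in range(8): im=env.capture('top')
cv2.imwrite('pics/e10t_full.png',im); s=env.read_state(); print(s['t'],s['ee_pos'],s['ft_force'])
E
python3 prof.py 2>/dev/null | grep -E '^(9|10)'
```

```text
19.52 [ 0.4949 -0.1611  0.0818] psi 79.29 tilt 1.34 q [-0.412  0.272  1.962  0.026  0.918 -0.241] [3.4 9.8 1.7] [ 1.66 -0.46  0.02] 0.0002
19.925 [ 0.49495119 -0.16109579  0.08180392] [2.45445722 9.85909318 1.4972881 ]
9 54 -20 [np.float64(22.4), np.float64(15.6), np.float64(9.6), np.float64(-4.5)]
9 54 6 [np.float64(23.4), np.float64(13.1), np.float64(12.1), np.float64(-5.6)]
9 43 -14 [np.float64(23.5), np.float64(14.0), np.float64(9.9), np.float64(-5.8)]
9 43 6 [np.float64(23.3), np.float64(-6.3)]
10 54 -20 [np.float64(22.4), np.float64(15.6), np.float64(9.6), np.float64(-4.5)]
10 54 6 [np.float64(23.4), np.float64(12.8), np.float64(12.3), np.float64(-5.6)]
10 43 -14 [np.float64(23.6), np.float64(14.0), np.float64(9.9), np.float64(-5.7)]
10 43 6 [np.float64(23.3), np.float64(-6.2)]
```

Steady over 0.4 s with no creep, so I'm handing it in.

```bash
python3 -c "
from bench import env
print(env.sign_off())"
```

```text
the job is handed in; nothing more can be done
None
```

I handed the job in at about 20 s, with the arm still holding the trigger squeezed and the nose pressed in about half way.

**Knob:** I turned it clockwise about 168° in four part-turns. That moved the backstop and pointer about 11.7 mm towards the jaw.

**Trigger:** I gave it four full strokes of about 10 mm each, then a shorter fifth one that I held. By then the module had shifted about 2 mm further and stopped against the backstop.

**Last checks:**
- **Nose:** Vision puts the press at about 5 to 5.8 mm and the trigger swing at about 6 mm; the target is 6 and the end stop 12.
- **Hold:** The pose, a push of about 10 N and the jaw edges stayed steady for the last 0.4 s before hand-in.
- **Bystanders:** I did not touch any of the other things on the bench, and those in the last views looked unmoved.

**Checks that disagreed:**
- **Pointer:** The pictures put it between 0.5 mm past the line and 1.1 mm short of it. The stated 12 mm maximum start gap implies at most about 0.4 mm short, so I made no further correction. I did not re-measure the pointer by number after pumping, because that check script failed. By eye it had not moved, still up to about 0.7 mm short of the line.
- **Fingertips:** In the pictures they stood about 35 to 45 mm higher than the reported tool position implied. A trial closing above the knob met nothing, which fits this, so I corrected for it in all later moves.

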